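Make up two cuckoo clock kits

ROBOT

A 6-joint arm with a two-finger parallel gripper is mounted at the origin on the work surface. World frame = base frame: x ahead of the robot, y to its left, z up, the work surface at z = 0. Lengths are in m, angles in rad, forces in N, time in s.
With the tool pointing down it reaches from about 0.35 to 0.875 m from the base axis. Payload 4.2 kg.
Tool frame: the origin (TCP) lies midway between the tips of the shut fingers; the grasp point (between the pads) lies robot.grip_depth behind it (robot.grip_depth is the distance from the TCP to the grasp point, in m); z points along the fingers, y is the direction in which the jaws open and shut (so a half turn about z gives the same grasp; the last joint's range is limited). The gripper opens to 87 mm and grips with 3 to 60 N. Pads are 19 mm wide; open, the fingers measure 117 mm over their backs; the gripper's body (75 mm by 190 mm) begins 51 mm behind the grasp point.
Start: joints at [-1.069, 0.385, 0.008, 0, -1.194, -0.259], TCP at [0.15, -0.607, 0.223] pointing down, gripper open.
Joint ranges: [-3.14, 3.14], [-1.21, 2.06], [-1.07, 1.41], [-3.16, 2.05], [-2.99, -0.16], [-3.1, 3.1]. Speed limits (rad/s): [2.79, 2.79, 3.14, 3.14, 3.14, 3.14].

INTERFACE

Orientations are given as a 3x3 rotation matrix whose columns are the frame's x, y, z axes.
In Python, from station import robot, optics, order gives the robot as it stands.
- The arm moves only by the tool carry_out, never from a script. Its arguments are lists of equal length, an entry for each row: "grip": the finger opening in mm, from 0 to 87; "translation": the shift along the tool's x, y, z in mm, a list of three; "twist": the turn, a rotation vector about the tool's x, y, z in degrees, a list of three. In form: {"grip": [grip, ...], "translation": [[x, y, z], ...], "twist": [[wx, wy, wz], ...]}. A call has 1 to 12 rows; each row is the pose to reach, as a shift and turn from the pose commanded when the call began, along the tool's axes at that moment; what a row does not reach only later rows make up. A row lasts 1/10 s, in which the tool goes at most 50 mm and 8.59 degrees, less where a joint would pass 70% of its speed; a pose out of reach is approached as far as the arm can. A call with a gripper value outside its range is refused whole. The fingers move at their own pace and stop on an object; the grip force is fixed at half the most. Time passes only in rows, so rows that repeat a pose let the fingers close. It gives the time, the measured TCP pose, the force and the opening at its end, in the units of the state.
- robot.get_state(): the state, without advancing time (a new reading comes with each control period).
- optics.snapshot(name): name is "scene" or "side" or "wrist"; returns a dict with "image" (384x512x3 uint8, red, green, blue), "intrinsics" (3x3 intrinsics, pixels), "distortion" ([k1, k2, p1, p2, k3] as OpenCV has them; the pictures are not rectified), "cam_to_world" (4x4, takes a point from camera to world coordinates); the wrist camera has in their place "tool_from_camera" (4x4, takes a point from camera to tool coordinates, whose origin is the TCP and whose axes are the flange's). Camera axes: x right, y down, z forward; pixel columns grow to the right and rows downward; lengths in m; the calibration is good to about 2 mm. A picture is of the moment at which its call begins: read the wrist's pose just before it. There is no depth.
- order.sign_off(): hands the job in, once; it reports no verdict.
The state is a dict: "time": time; "joints": joint angles; "qvel": joint speeds; "effort": joint torques, N m; "position": TCP position; "tool_rot": TCP orientation; "ft_force": force on the tool from outside, world axes, zero at the start; "wrist_torque": the same for the moment, N m; "grip_width": finger opening in m.
Only numpy, scipy, OpenCV 4.12 (cv2) and the standard library are available. Lean on these libraries where they do the work, as an engineer would, in place of code of your own. Each camera call takes 0.05 s, during which the arm holds its last target.

TASK

Make up the two clock kits from the stock on the bench: the cuckoo bird, the larger pinecone weight and the leaf-shaped bob go in the tray with three compartments, and the smaller pinecone weight and the round bob go in the tray with two. Put one piece in each compartment (any compartment of the right tray), resting on its floor, upright or face up as it is now. Leave the glue jar and the sanding block where they are.

Things in the scene. Friction and masses are not known exactly. Their poses are not given: they have to be found in the camera images.
- bird_mid (a point): Pale linden-wood cuckoo bird standing upright on a plinth 42 mm (x) x 30 mm (y) x 8 mm high. Beak points along own +x, tail to -x; 70 mm long overall, 58 mm high. Flat-flanked body 28 mm wide across y, 44 mm long, from 11 to 41 mm above its underside: grip it there. This point: on the upright axis, 29 mm above its underside. z up. About 50 g.
- cone_large_mid (a point): The larger pinecone weight, cast iron painted dull bronze, round, standing upright with a small eye on top: 46 mm diameter at the widest (a straight band from 16 to 43 mm above its underside), foot 33 mm diameter, 72 mm high. This point: on its axis, 36 mm above its underside. z up. About 340 g.
- cone_small_mid (a point): The smaller pinecone weight, same shape and finish: 33 mm diameter at the widest (straight band from 11 to 30 mm above its underside), foot 24 mm diameter, 50 mm high. This point: on its axis, 25 mm above its underside. z up. About 140 g.
- leaf_bob_mid (a point): Walnut leaf-shaped pendulum bob lying face up: lobed plate 59 mm long (own x, tip at +x) x 46 mm wide (y), 9 mm thick, with a raised spine along x on top, 40 mm long, 10 mm wide, its top 22 mm above the underside: grip the spine across y, or the plate. This point: middle of the spine, 11 mm above the underside. z up. About 40 g.
- round_bob_mid (a point): Walnut round pendulum bob lying face up: disc 50 mm diameter, 9 mm thick, with a round boss in the middle of its top, 14 mm diameter, its top 22 mm above the underside: grip the boss. This point: on its axis, 11 mm above the underside. z up. About 40 g.
- tray_three: Open plywood kit tray fixed to the bench, 230 mm long (own y axis) x 94 mm wide (own x axis), walls and dividers 5 mm thick, tops 18 mm above the bench. Three equal compartments in a row along y, each 70 mm (y) x 84 mm (x) inside, centres at y = -75, 0 and +75 mm, x = 0. Compartment floor 6 mm above the bench. Origin: centre of the underside, on the bench; z up.
- tray_two: Open plywood kit tray fixed to the bench, 155 mm long (own y axis) x 94 mm wide (own x axis), walls and dividers 5 mm thick, tops 18 mm above the bench. Two equal compartments in a row along y, each 70 mm (y) x 84 mm (x) inside, centres at y = -37.5 and +37.5 mm, x = 0. Compartment floor 6 mm above the bench. Origin: centre of the underside, on the bench; z up.
- glue_jar: Bystander, leave alone: round amber jar, 48 mm diameter, 60 mm high, loose among the stock. Origin: centre of its underside.
- sanding_block: Bystander, leave alone: cork block 58 mm (own x) x 36 mm (y) x 28 mm high, loose among the stock. Origin: centre of its underside.
Mind the look-alikes: they are no part of the job. Leave any pink or purple look-alike of the part that bears bird_mid alone.

How it is judged:
At the end, for the whole second after the job is handed in: Bird, larger cone and leaf bob each alone in a compartment of the three-bay tray, smaller cone and round bob likewise in the two-bay tray: centres within 36 mm (tray x) and 30 mm (tray y) of the compartment centre, on its floor within 4 mm, tilt under 0.15 rad, released, at rest (x of bird_mid in the frame of tray_three between -0.036 and 0.036 m and z of bird_mid in the frame of tray_three between 0.031 and 0.039 m and angle between each of bird_mid, cone_large_mid, leaf_bob_mid, cone_small_mid, round_bob_mid's own z axis and vertical below 0.15 rad and x of cone_large_mid in the frame of tray_three between -0.036 and 0.036 m and z of cone_large_mid in the frame of tray_three between 0.038 and 0.046 m and x of leaf_bob_mid in the frame of tray_three between -0.036 and 0.036 m and z of leaf_bob_mid in the frame of tray_three between 0.013 and 0.021 m and ((y of bird_mid in the frame of tray_three between -0.105 and -0.045 m and y of cone_large_mid in the frame of tray_three between -0.03 and 0.03 m and y of leaf_bob_mid in the frame of tray_three between 0.045 and 0.105 m) or (y of bird_mid in the frame of tray_three between -0.105 and -0.045 m and y of cone_large_mid in the frame of tray_three between 0.045 and 0.105 m and y of leaf_bob_mid in the frame of tray_three between -0.03 and 0.03 m) or (y of bird_mid in the frame of tray_three between -0.03 and 0.03 m and y of cone_large_mid in the frame of tray_three between -0.105 and -0.045 m and y of leaf_bob_mid in the frame of tray_three between 0.045 and 0.105 m) or (y of bird_mid in the frame of tray_three between -0.03 and 0.03 m and y of cone_large_mid in the frame of tray_three between 0.045 and 0.105 m and y of leaf_bob_mid in the frame of tray_three between -0.105 and -0.045 m) or (y of bird_mid in the frame of tray_three between 0.045 and 0.105 m and y of cone_large_mid in the frame of tray_three between -0.105 and -0.045 m and y of leaf_bob_mid in the frame of tray_three between -0.03 and 0.03 m) or (y of bird_mid in the frame of tray_three between 0.045 and 0.105 m and y of cone_large_mid in the frame of tray_three between -0.03 and 0.03 m and y of leaf_bob_mid in the frame of tray_three between -0.105 and -0.045 m)) and x of cone_small_mid in the frame of tray_two between -0.036 and 0.036 m and z of cone_small_mid in the frame of tray_two between 0.027 and 0.035 m and x of round_bob_mid in the frame of tray_two between -0.036 and 0.036 m and z of round_bob_mid in the frame of tray_two between 0.013 and 0.021 m and ((y of cone_small_mid in the frame of tray_two between -0.0675 and -0.0075 m and y of round_bob_mid in the frame of tray_two between 0.0075 and 0.0675 m) or (y of cone_small_mid in the frame of tray_two between 0.0075 and 0.0675 m and y of round_bob_mid in the frame of tray_two between -0.0675 and -0.0075 m)) and linear speed of each of cone_large, cone_small, bird, leaf_bob, round_bob below 0.02 m/s); the robot touches nothing.
It fails at once if the glue jar is moved by more than 30 mm (distance of glue_jar from where it was at the start of the episode above 0.03 m).
It fails at once if the sanding block is moved by more than 30 mm (distance of sanding_block from where it was at the start of the episode above 0.03 m).
It also fails if it takes over 128 s, if anything falls off the work surface, if the arm or the gripper's body presses on something with over 40 N, if the wrist force passes 120 N, or if a joint passes its speed limit or range.

## Working session

There is one attempt and no reset: what is moved stays moved. The work goes in short steps, Python scripts to look and compute and a tool call to move; the robot and the scene stay as the last step left them, time stands still between calls to the robot, and variables do not carry over. Pictures are saved under pics/ and viewed, and the job is handed in when it is done.

Besides the shell and the picture viewer there is one more tool, called after "Call:" by a JSON object that holds its "fn" and its "kwargs". carry_out: Moves the arm, as the interface text tells. Its arguments: {"type":"object","properties":{"grip":{"type":"array"},"translation":{"type":"array"},"twist":{"type":"array"}},"required":["grip","translation","twist"]}

```bash
mkdir -p pics; ls; python3 - <<'E'
from station import robot, optics, order
import cv2, numpy as np
print(robot.get_state(), robot.grip_depth)
for n in ("scene","side","wrist"):
    s=optics.snapshot(n); cv2.imwrite(f"pics/{n}0.png",s["image"][:,:,::-1])
    for k in s:
        if k!="image": print(n,k,np.array(s[k]).round(4).tolist())
E
```

```text
pics
{'time': 0.0, 'joints': array([-1.06938349e+00,  3.85578599e-01,  6.60556899e-03, -5.10187671e-04,
       -1.19401364e+00, -2.58636599e-01]), 'qvel': array([-0.00071009,  0.0003588 , -0.00052575, -0.00032452, -0.00014828,
        0.00037475]), 'effort': array([ 9.86975579e-05, -3.90664566e+01,  1.87405050e+01,  4.21971112e+00,
        1.10343355e-02, -1.68953329e-04]), 'position': array([ 0.15014007, -0.60606267,  0.22143673]), 'tool_rot': array([[-9.70719514e-01, -2.40214944e-01, -6.36798149e-04],
       [-2.40215766e-01,  9.70717141e-01,  2.14871230e-03],
       [ 1.01998074e-04,  2.23876592e-03, -9.99997489e-01]]), 'ft_force': array([-0.5864453 ,  0.4020169 , -0.61918656]), 'wrist_torque': array([-0.00123421, -0.00479735, -0.0179536 ]), 'grip_width': 0.08692681809937902} 0.0187
scene intrinsics [[368.2649, 0.0, 252.6196], [0.0, 368.2649, 191.6325], [0.0, 0.0, 1.0]]
scene distortion [-0.0936, 0.0, 0.0, 0.0, 0.0]
scene cam_to_world [[-0.7548, 0.4689, -0.4586, 0.888], [0.6557, 0.5563, -0.5105, 0.4769], [0.0158, -0.6861, -0.7274, 0.7357], [0.0, 0.0, 0.0, 1.0]]
side intrinsics [[355.6637, 0.0, 253.2694], [0.0, 355.6637, 187.4608], [0.0, 0.0, 1.0]]
side distortion [0.0264, 0.0, 0.0, 0.0, 0.0]
side cam_to_world [[-0.899, -0.2698, 0.345, 0.1443], [-0.4379, 0.5342, -0.7231, 0.6317], [0.0108, -0.8012, -0.5984, 0.5912], [0.0, 0.0, 0.0, 1.0]]
wrist intrinsics [[296.0811, 0.0, 256.3145], [0.0, 296.0811, 192.0323], [0.0, 0.0, 1.0]]
wrist distortion [-0.0754, 0.0, 0.0, 0.0, 0.0]
wrist tool_from_camera [[-0.0009, -0.9643, -0.2648, 0.0713], [1.0, -0.0012, 0.0008, -0.0003], [-0.0011, -0.2648, 0.9643, -0.1621], [0.0, 0.0, 0.0, 1.0]]
```

View pics/scene0.png

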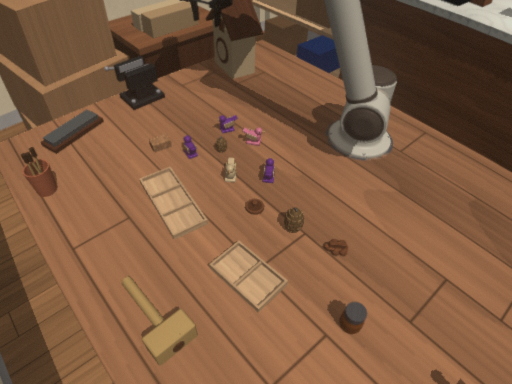

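View pics/side0.png

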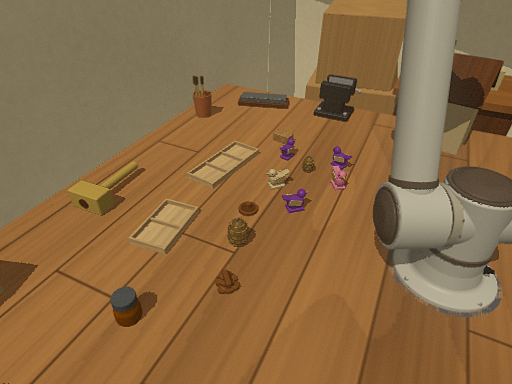

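View pics/wrist0.png

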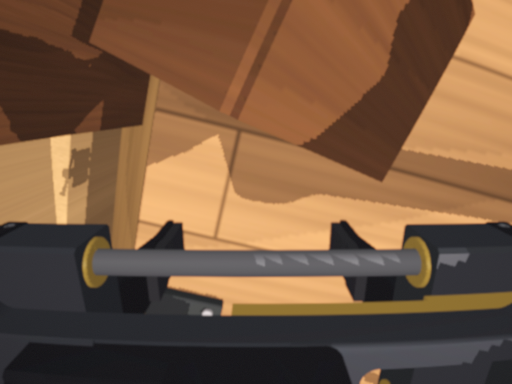

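The scene shows tray_three at (172,201) and tray_two at (248,273). The pale bird is at (231,169), large cone (293,219), small cone (221,144), round bob (255,206) and leaf bob (337,247). There are also purple and pink birds, the glue jar at (353,317) and the cork block at (160,144). I'll enlarge next.

```bash
cat > h.py <<'E'
import numpy as np, cv2
from station import robot, optics, order
def ray(s,uv):
    p=cv2.undistortPoints(np.array([[uv]],float),s["intrinsics"],np.array(s["distortion"]))[0,0]
    T=np.array(s["cam_to_world"]); d=T[:3,:3]@np.array([p[0],p[1],1.]); return T[:3,3],d
def at_z(s,uv,z):
    o,d=ray(s,uv); return o+d*(z-o[2])/d[2]
def proj(s,P):
    T=np.linalg.inv(np.array(s["cam_to_world"])); 
    r,_=cv2.Rodrigues(T[:3,:3]); q,_=cv2.projectPoints(np.array(P,float).reshape(-1,3),r,T[:3,3],s["intrinsics"],np.array(s["distortion"])); return q[:,0]
def crop(s,x0,y0,w,h,k,name):
    im=s["image"][y0:y0+h,x0:x0+w,::-1]; im=cv2.resize(im,None,fx=k,fy=k,interpolation=cv2.INTER_CUBIC)
    for x in range((x0+9)//10*10,x0+w,10):
        cv2.line(im,((x-x0)*k,0),((x-x0)*k,4 if x%50 else 12),(255,255,255),1)
        if x%20==0: cv2.putText(im,str(x),((x-x0)*k,22),0,.35,(255,255,255),1)
    for y in range((y0+9)//10*10,y0+h,10):
        cv2.line(im,(0,(y-y0)*k),(4,(y-y0)*k),(255,255,255),1)
        if y%20==0: cv2.putText(im,str(y),(6,(y-y0)*k+4),0,.35,(255,255,255),1)
    cv2.imwrite("pics/"+name,im)
def wristcam(s,st):
    T=np.eye(4);T[:3,:3]=st["tool_rot"];T[:3,3]=st["position"]
    s=dict(s); s["cam_to_world"]=T@np.array(s["tool_from_camera"]); return s
E
python3 - <<'E'
from h import *
s=optics.snapshot("scene"); crop(s,135,105,160,115,5,"a1.png"); crop(s,200,190,160,115,5,"a2.png")
s=optics.snapshot("side"); crop(s,180,130,180,110,4,"b1.png"); crop(s,100,190,160,115,5,"b2.png")
E
```

```text
(no output)
```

View pics/a1.png

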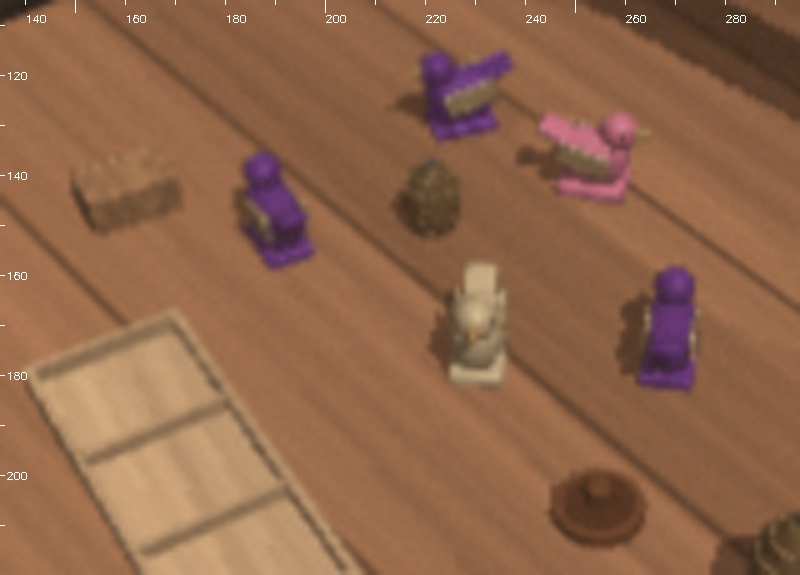

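View pics/a2.png

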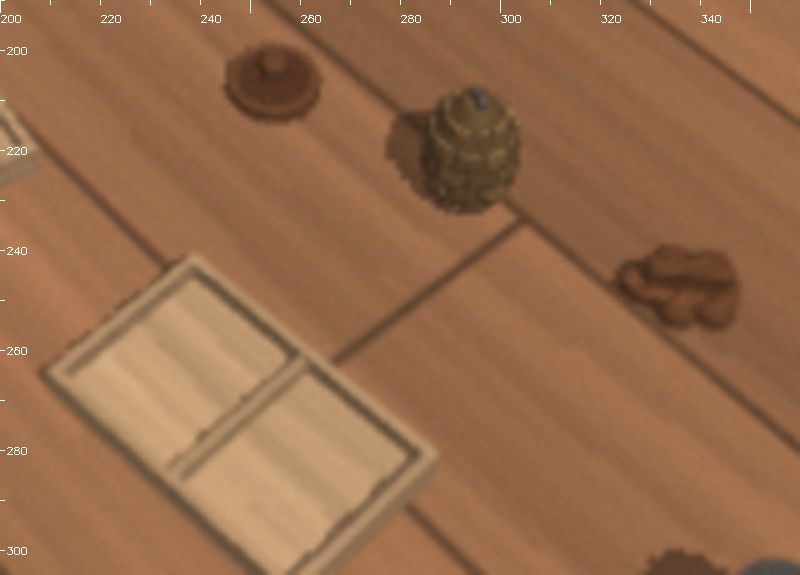

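View pics/b1.png

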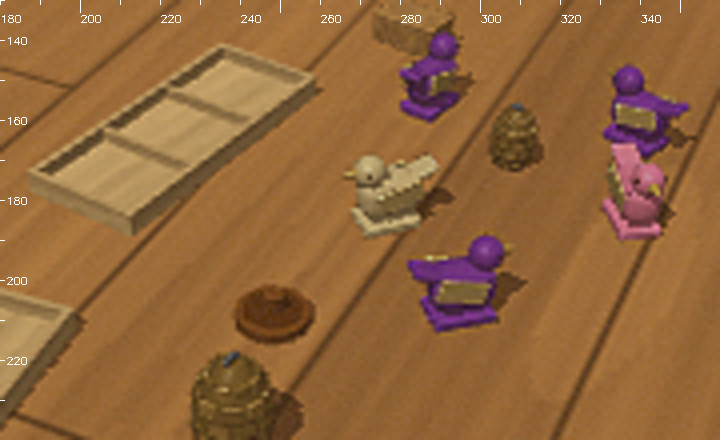

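View pics/b2.png

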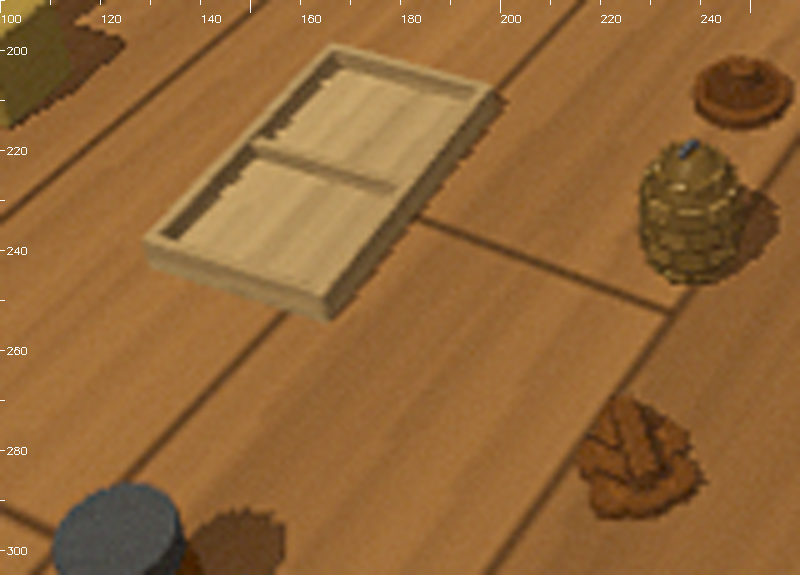

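```bash
cat > m1.py <<'E'
from h import *
S=optics.snapshot("scene");D=optics.snapshot("side")
def pr(n,a,b,z):
    print(n, "scene",at_z(S,a,z)[:2].round(4) if a else None,"side",at_z(D,b,z)[:2].round(4) if b else None)
pr("smallcone",(221.4,137.4),(309,156.5),.05)
pr("largecone",(296,209.4),(238,219.5),.072)
pr("round",(254.6,201),(248.7,204.5),.022)
pr("leafA",(330,245),(230,285),.022)
pr("leafB",(347,247),(223,271),.022)
pr("birdhead/beak",(229.8,172),(266,173),.047)
pr("t2 c1",(208.2,264.4),(166,199),.018)
pr("t2 c2",(238.4,240.6),(199,209),.018)
pr("t2 c3",(288,281.6),(165,250),.018)
pr("t2 c4",None,(129.5,238),.018)
pr("t3 c1",(141,179.4),(235.5,141),.018)
pr("t3 c2",(170.4,167.4),(259,149.5),.018)
pr("t3 c3",None,(213,183.5),.018)
pr("t3 c4",None,(187,173.5),.018)
E
python3 m1.py
python3 - <<'E'
from h import *
s=optics.snapshot("scene"); crop(s,160,200,140,115,5,"a3.png"); crop(s,205,150,50,40,14,"a4.png")
s=optics.snapshot("side"); crop(s,255,160,50,35,14,"b3.png")
E
```

```text
smallcone scene [ 0.3812 -0.2318] side [ 0.3782 -0.229 ]
largecone scene [0.4287 0.1215] side [0.4223 0.124 ]
round scene [0.456  0.0046] side [0.4514 0.0134]
leafA scene [0.4118 0.2251] side [0.3738 0.2503]
leafB scene [0.3854 0.2555] side [0.4033 0.2263]
birdhead/beak scene [ 0.4531 -0.1014] side [ 0.456  -0.1002]
t2 c1 scene [0.6608 0.0793] side [0.6531 0.0845]
t2 c2 scene [0.5666 0.0724] side [0.556  0.0802]
t2 c3 scene [0.554  0.2279] side [0.5464 0.229 ]
t2 c4 scene None side [0.6398 0.2346]
t3 c1 scene [ 0.6416 -0.2615] side [ 0.6373 -0.2623]
t3 c2 scene [ 0.5527 -0.2502] side [ 0.546  -0.2483]
t3 c3 scene None side [ 0.5808 -0.0277]
t3 c4 scene None side [ 0.6711 -0.0358]
```

View pics/a3.png

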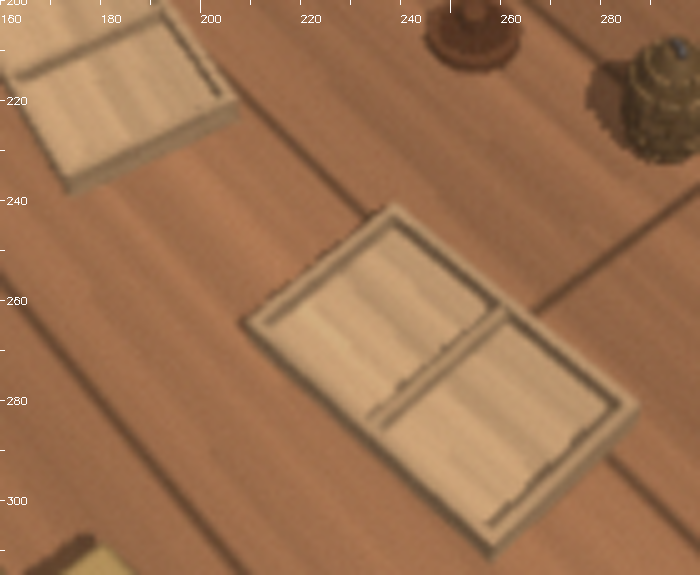

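View pics/a4.png

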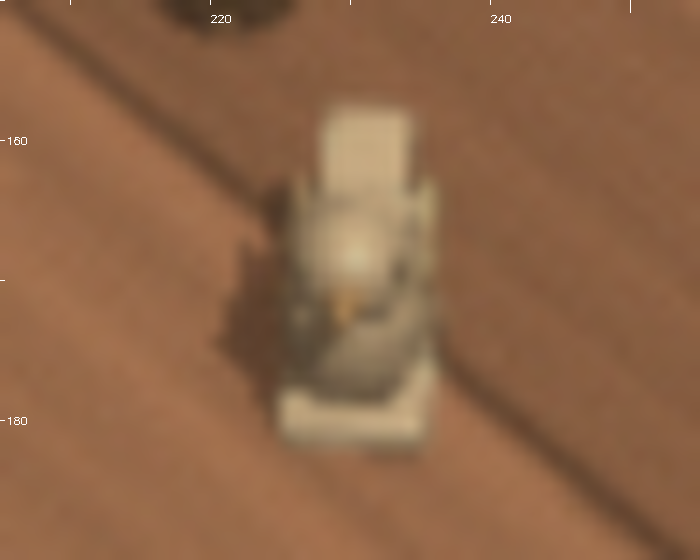

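View pics/b3.png

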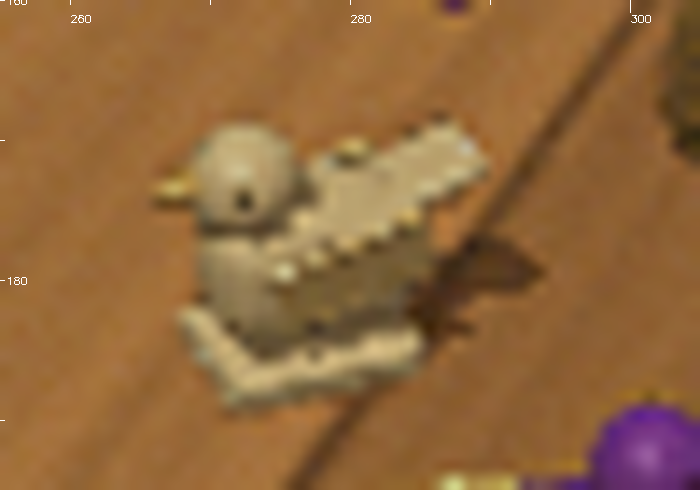

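Positions agree between the two cameras to about 7 mm. The pale bird, with its ochre beak at scene (229.5,172), is the only linden-coloured one. The purple ones at (190,150), (228,123), (268,170) and the pink one at (253,135) stay put. Next I take a wrist-camera survey from above to refine.

```bash
cat > plan.py <<'E'
# usage: plan.py x y z a_deg  (TCP target, tool x heading)
import sys
from h import *
from scipy.spatial.transform import Rotation as Ro
def Rt(a): 
    c,s=np.cos(a),np.sin(a); return np.array([[c,s,0],[s,-c,0],[0,0,-1.]])
def plan(x,y,z,a):
    st=robot.get_state(); R0=st["tool_rot"]; p=st["position"]
    t=R0.T@(np.array([x,y,z])-p)*1000; w=Ro.from_matrix(R0.T@Rt(np.radians(a))).as_rotvec(degrees=True)
    return st,t,w
if __name__=="__main__":
    st,t,w=plan(*map(float,sys.argv[1:5]))
    print("t",round(st["time"],2),"pos",st["position"].round(4),"trans",t.round(1),"twist",w.round(2),"grip",st["grip_width"].round(4),"rows",np.ceil(max(np.linalg.norm(t)/50,np.linalg.norm(w)/8.59)))
E
python3 plan.py .6 0 .38 180
```

```text
Traceback (most recent call last):
  File "plan.py", line 13, in <module>
    print("t",round(st["time"],2),"pos",st["position"].round(4),"trans",t.round(1),"twist",w.round(2),"grip",st["grip_width"].round(4),"rows",np.ceil(max(np.linalg.norm(t)/50,np.linalg.norm(w)/8.59)))
                                                                                                             ^^^^^^^^^^^^^^^^^^^^^^
AttributeError: 'float' object has no attribute 'round'
```

```bash
sed -i 's/st\["grip_width"\].round(4)/round(st["grip_width"],4)/' plan.py
python3 plan.py .6 0 .38 180; python3 plan.py .375 -.3 .3 -173
```

```text
t 0.45 pos [ 0.1503 -0.6066  0.2225] trans [-582.4  480.7 -157.5] twist [ 1.000e-02 -0.000e+00  1.391e+01] grip 0.0869 rows 16.0
t 0.45 pos [ 0.1503 -0.6066  0.2225] trans [-291.8  243.6  -77.5] twist [ 0.01 -0.    6.91] grip 0.0869 rows 8.0
```

Call:
{"fn": "carry_out", "kwargs": {"grip": [87, 87, 87, 87, 87, 87, 87, 87, 87, 87, 87, 87], "translation": [[-582, 481, -158], [-582, 481, -158], [-582, 481, -158], [-582, 481, -158], [-582, 481, -158], [-582, 481, -158], [-582, 481, -158], [-582, 481, -158], [-582, 481, -158], [-582, 481, -158], [-582, 481, -158], [-582, 481, -158]], "twist": [[0, 0, 14], [0, 0, 14], [0, 0, 14], [0, 0, 14], [0, 0, 14], [0, 0, 14], [0, 0, 14], [0, 0, 14], [0, 0, 14], [0, 0, 14], [0, 0, 14], [0, 0, 14]]}}

```text
time: 1.65
position: [0.4996, -0.1339, 0.3461]
tool_rot: [[-1.0, 0.001, 0.001], [0.001, 1.0, -0.0], [-0.001, -0.0, -1.0]]
ft_force: [0.6, -1.2, -0.3]
grip_width: 0.0872
```

```bash
python3 plan.py .6 0 .38 180
```

```text
t 1.65 pos [ 0.4996 -0.1339  0.3461] trans [-100.3  134.   -33.8] twist [-0.    0.06 -0.06] grip 0.0872 rows 4.0
```

Call:
{"fn": "carry_out", "kwargs": {"grip": [87, 87, 87, 87, 87], "translation": [[-100, 134, -34], [-100, 134, -34], [-100, 134, -34], [-100, 134, -34], [-100, 134, -34]], "twist": [[0, 0, 0], [0, 0, 0], [0, 0, 0], [0, 0, 0], [0, 0, 0]]}}

```text
time: 2.15
position: [0.6007, 0.0006, 0.3784]
tool_rot: [[-1.0, -0.002, -0.0], [-0.002, 1.0, 0.0], [0.0, 0.0, -1.0]]
ft_force: [-0.1, -1.0, -0.2]
grip_width: 0.0868
```

```bash
python3 - <<'E'
from h import *
import pickle
st=robot.get_state(); s=optics.snapshot("wrist"); print(st["position"]); s=wristcam(s,st); pickle.dump(s,open("w1.pkl","wb"))
im=s["image"][:,:,::-1]; cv2.imwrite("pics/w1.png",cv2.resize(im,(800,600),interpolation=cv2.INTER_CUBIC))
E
```

```text
[6.00696896e-01 5.92862101e-04 3.78352828e-01]
```

View pics/w1.png

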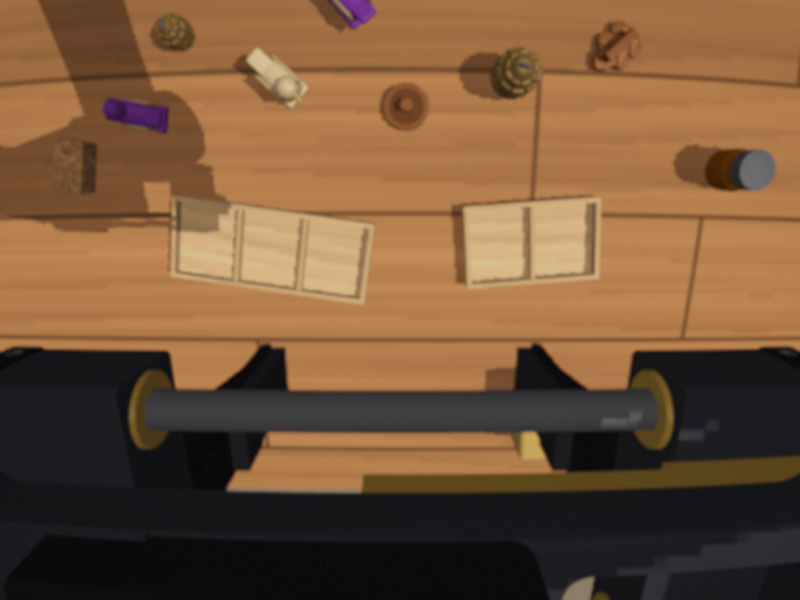

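The view from above shows everything. In original pixels (shown/1.5625), tray_three is near (175,160), tray_two (340,155), bird (178,48), small cone (110,21), round bob (259,67), large cone (331,46) and leaf (394,29). I'll enlarge.

```bash
python3 - <<'E'
from h import *
import pickle
s=pickle.load(open("w1.pkl","rb"))
crop(s,90,0,160,110,5,"w1a.png");crop(s,240,0,180,90,4,"w1b.png");crop(s,100,115,300,85,2,"w1t.png")
crop(s,100,115,150,85,5,"w1c.png");crop(s,280,115,120,85,6,"w1d.png")
E
```

```text
(no output)
```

View pics/w1a.png

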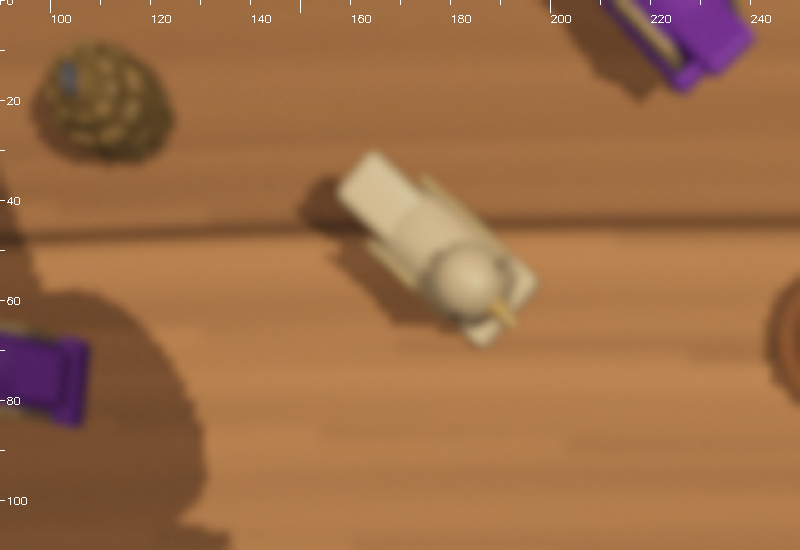

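View pics/w1b.png

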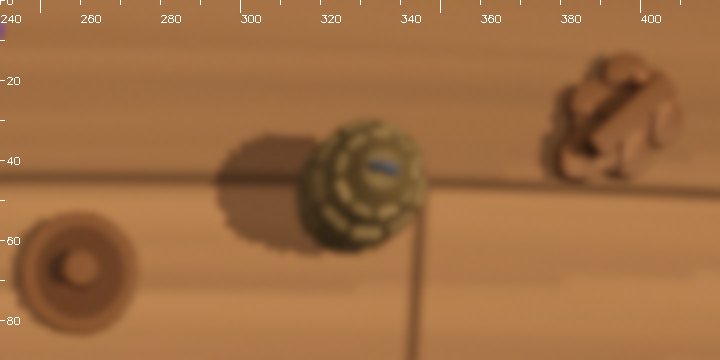

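View pics/w1c.png

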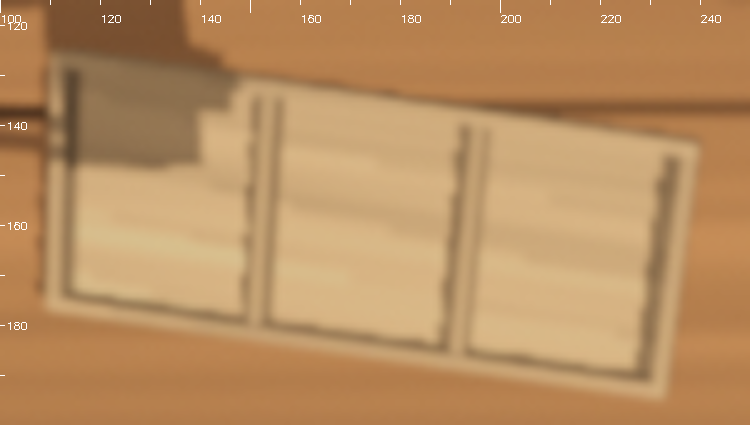

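View pics/w1d.png

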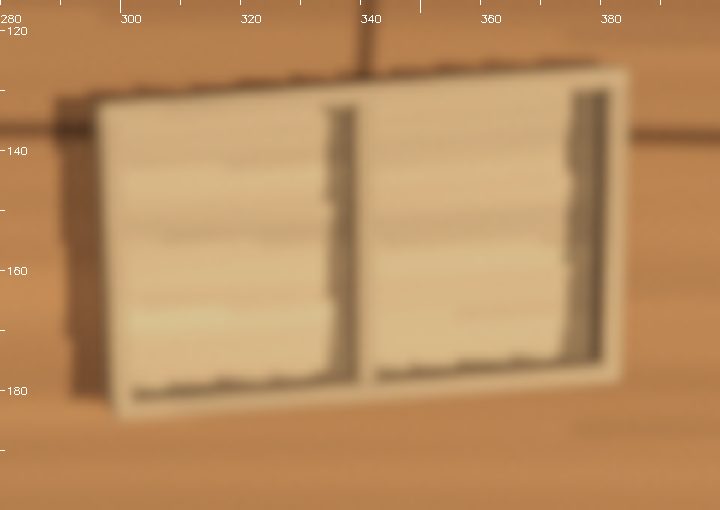

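```bash
python3 - <<'E'
from h import *
import pickle
s=pickle.load(open("w1.pkl","rb"))
f=lambda uv,z:at_z(s,uv,z)[:2]
def rect(n,c,L):
    P=np.array([f(x,.018) for x in c]); y=(P[1]+P[2]-P[0]-P[3])/2; x=(P[3]+P[2]-P[0]-P[1])/2
    print(n,P.round(4).tolist(),"c",P.mean(0).round(4),"len",np.hypot(*y).round(4),"wid",np.hypot(*x).round(4),"yaw(y-axis)",np.degrees(np.arctan2(y[1],y[0])).round(2))
rect("t3",[(109.5,125),(239.5,143),(233,195),(109,176.5)],.23)
rect("t2",[(296,131.5),(384,126.5),(382.5,178.5),(299,184.5)],.155)
for n,u,z in [("plA",(197.5,56.5),.008),("plB",(186.5,69.3),.008),("head",(185,56),.047),("tailA",(165,31),.045),("tailB",(158,38),.045),("small",(103.5,15.5),.05),("large",(335,42),.072),("round",(260,67),.022),("disc",(259,68.5),.009),("leafA",(388,37),.022),("leafB",(401,21),.022)]:
    print(n,f(u,z).round(4))
E
```

```text
t3 [[0.5503, -0.2575], [0.5834, -0.0284], [0.6783, -0.0417], [0.6431, -0.2697]] c [ 0.6138 -0.1493] len 0.2311 wid 0.0947 yaw(y-axis) 81.51
t2 [[0.5633, 0.0701], [0.5532, 0.2253], [0.6468, 0.2325], [0.6583, 0.0788]] c [0.6054 0.1517] len 0.1548 wid 0.0946 yaw(y-axis) 94.03
plA [ 0.4385 -0.0982]
plB [ 0.4589 -0.1178]
head [ 0.4441 -0.1106]
tailA [ 0.4061 -0.1408]
tailB [ 0.4162 -0.1525]
small [ 0.3812 -0.2352]
large [0.4283 0.1169]
round [0.4579 0.007 ]
disc [0.4585 0.0055]
leafA [0.4071 0.2174]
leafB [0.3813 0.2376]
```

Sizes check out: tray_three 231x95 mm, tray_two 155x95 mm, bird plinth front edge 28 mm against 30. Bird is at about (0.434,-0.123), heading about 46°. I'm going above it with the jaws across its flanks.

```bash
python3 plan.py .434 -.123 .15 -134; python3 -c "
from h import *
print(robot.get_state()['joints'].round(2))
import pickle
s=pickle.load(open('w1.pkl','rb'));print([at_z(s,u,.02)[:2].round(3) for u in [(225,18),(205,0),(238,8),(108,70)]])"
```

```text
t 2.2 pos [ 0.5996 -0.0008  0.3784] trans [ 165.4 -122.1  228.6] twist [ 1.000e-02 -6.000e-02 -4.598e+01] grip 0.0872 rows 7.0
[ 0.27  0.28  0.24 -0.   -1.53 -1.84]
[array([ 0.382, -0.049]), array([ 0.354, -0.081]), array([ 0.367, -0.028]), array([ 0.459, -0.249])]
```

Call:
{"fn": "carry_out", "kwargs": {"grip": [60, 60, 60, 60, 60, 60, 60, 60], "translation": [[165.4, -122, 229], [165.4, -122, 229], [165.4, -122, 229], [165.4, -122, 229], [165.4, -122, 229], [165.4, -122, 229], [165.4, -122, 229], [165.4, -122, 229]], "twist": [[0, 0, -46], [0, 0, -46], [0, 0, -46], [0, 0, -46], [0, 0, -46], [0, 0, -46], [0, 0, -46], [0, 0, -46]]}}

```text
time: 3.0
position: [0.4315, -0.125, 0.1497]
tool_rot: [[-0.698, -0.716, -0.002], [-0.716, 0.698, -0.0], [0.002, 0.001, -1.0]]
ft_force: [0.5, -0.1, -0.5]
grip_width: 0.0601
```

```bash
cat > look.py <<'E'
import sys,pickle
from h import *
n=sys.argv[1]; cam=sys.argv[2] if len(sys.argv)>2 else "wrist"
st=robot.get_state(); s=optics.snapshot(cam)
if cam=="wrist": s=wristcam(s,st)
pickle.dump(s,open(n+".pkl","wb"))
if len(sys.argv)>3: crop(s,*map(int,sys.argv[3:8]),n+".png")
else: crop(s,126,60,260,180,3,n+".png")
E
python3 look.py w2; python3 plan.py .434 -.123 .014 -134
```

```text
t 3.05 pos [ 0.4338 -0.1245  0.151 ] trans [ -1.1   1.2 137. ] twist [-0.1   0.05 -0.17] grip 0.0601 rows 3.0
```

View pics/w2.png

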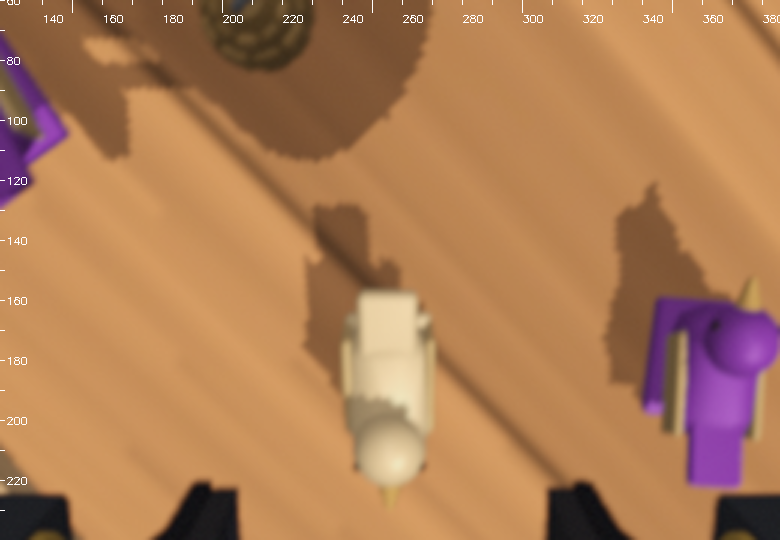

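```bash
python3 -c "
from h import *
import pickle
s=pickle.load(open('w2.pkl','rb'))
for u,z in [((251,210),.048),((252.5,228),.047),((252,157),.045)]: print(at_z(s,u,z)[:2].round(4))
print(proj(s,[.434,-.123,.03]))
for u in [(238,185),(268,185)]: print(at_z(s,u,.03)[:2].round(4))
"
```

```text
[ 0.4482 -0.1158]
[ 0.4602 -0.1016]
[ 0.4128 -0.1505]
[[256.39865605 189.62007555]]
[ 0.4436 -0.139 ]
[ 0.4226 -0.1184]
```

```bash
python3 plan.py .4355 -.1262 .014 -134
```

```text
t 3.05 pos [ 0.4338 -0.1245  0.151 ] trans [ 1.00e-01 -2.10e+00  1.37e+02] twist [-0.1   0.05 -0.17] grip 0.0601 rows 3.0
```

Call:
{"fn": "carry_out", "kwargs": {"grip": [60, 60, 60, 60, 60, 20, 20, 20, 20, 20, 20, 20], "translation": [[0, -2, 50], [0, -2, 100], [0, -2, 125], [0, -2, 136], [0, -2, 136], [0, -2, 136], [0, -2, 136], [0, -2, 136], [0, -2, 136], [0, -2, 136], [0, -2, 136], [0, -2, 136]], "twist": [[0, 0, 0], [0, 0, 0], [0, 0, 0], [0, 0, 0], [0, 0, 0], [0, 0, 0], [0, 0, 0], [0, 0, 0], [0, 0, 0], [0, 0, 0], [0, 0, 0], [0, 0, 0]]}}

```text
time: 4.25
position: [0.4352, -0.1251, 0.0146]
tool_rot: [[-0.696, -0.718, 0.001], [-0.718, 0.696, -0.0], [-0.0, -0.0, -1.0]]
ft_force: [-0.9, 1.2, 7.0]
grip_width: 0.0276
```

```bash
python3 look.py w3; python3 plan.py .6027 -.2235 .12 171.5
```

```text
t 4.3 pos [ 0.4351 -0.1251  0.0146] trans [ -45.9 -188.9 -105.3] twist [-1.000e-02  3.000e-02  5.442e+01] grip 0.0281 rows 7.0
```

View pics/w3.png

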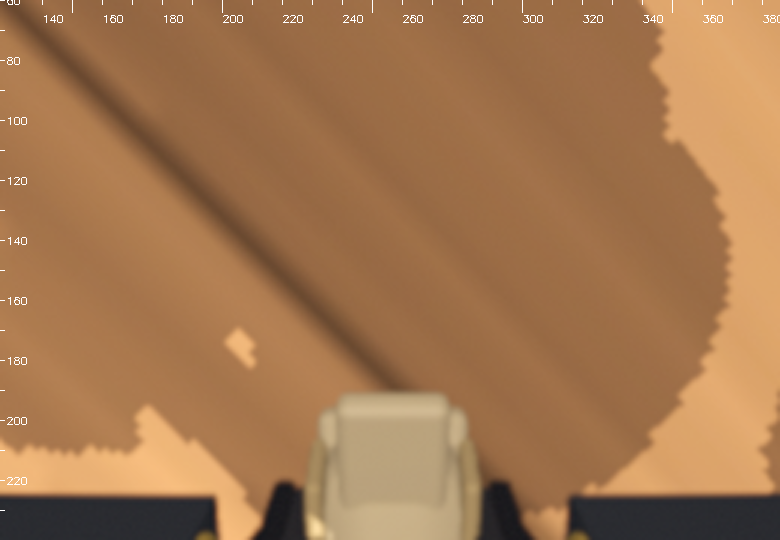

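Width 28 mm matches the body. Lifting and carrying it to the y=-75 compartment.

Call:
{"fn": "carry_out", "kwargs": {"grip": [20, 20, 20, 20, 20, 20, 20, 20, 20, 20, 20, 20], "translation": [[0, 0, -30], [0, 0, -70], [0, 0, -105], [-46, -189, -105], [-46, -189, -105], [-46, -189, -105], [-46, -189, -105], [-46, -189, -105], [-46, -189, -105], [-46, -189, -105], [-46, -189, -105], [-46, -189, -105]], "twist": [[0, 0, 0], [0, 0, 0], [0, 0, 0], [0, 0, 54.4], [0, 0, 54.4], [0, 0, 54.4], [0, 0, 54.4], [0, 0, 54.4], [0, 0, 54.4], [0, 0, 54.4], [0, 0, 54.4], [0, 0, 54.4]]}}

```text
time: 5.5
position: [0.6024, -0.2235, 0.1186]
tool_rot: [[-0.989, 0.146, -0.001], [0.146, 0.989, 0.0], [0.001, 0.0, -1.0]]
ft_force: [-0.6, 0.7, -0.7]
grip_width: 0.0275
```

```bash
python3 look.py w4;  python3 plan.py .6027 -.2235 .0215 171.5
```

```text
t 5.55 pos [ 0.6025 -0.2235  0.1189] trans [-0.2  0.1 97.4] twist [ 0.   -0.03  0.07] grip 0.0279 rows 2.0
```

View pics/w4.png

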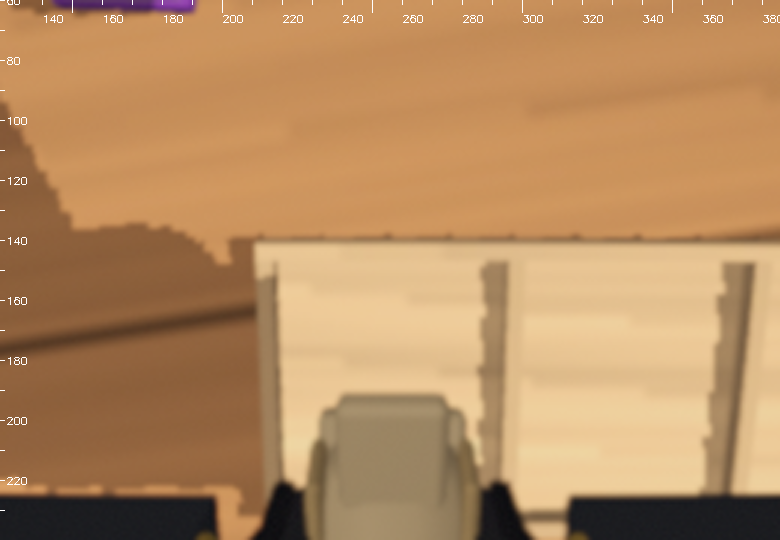

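Call:
{"fn": "carry_out", "kwargs": {"grip": [20, 20, 20, 20, 20, 44, 44, 44, 44, 44, 44, 44], "translation": [[0, 0, 45], [0, 0, 80], [0, 0, 92], [0, 0, 97.5], [0, 0, 97.5], [0, 0, 97.5], [0, 0, 97.5], [0, 0, 97.5], [0, 0, 70], [0, 0, 30], [0, 0, -10], [0, 0, -30]], "twist": [[0, 0, 0], [0, 0, 0], [0, 0, 0], [0, 0, 0], [0, 0, 0], [0, 0, 0], [0, 0, 0], [0, 0, 0], [0, 0, 0], [0, 0, 0], [0, 0, 0], [0, 0, 0]]}}

```text
time: 6.75
position: [0.6046, -0.2242, 0.1542]
tool_rot: [[-0.989, 0.147, 0.007], [0.147, 0.989, -0.002], [-0.008, -0.001, -1.0]]
ft_force: [1.9, 0.5, 1.0]
grip_width: 0.0438
```

```bash
python3 look.py w5 scene 140 100 120 100 6;  python3 plan.py .381 -.234 .15 171.5
```

```text
t 6.8 pos [ 0.6059 -0.2246  0.1569] trans [221.1 -42.2   4.3] twist [-0.09  0.69  0.08] grip 0.0439 rows 5.0
```

View pics/w5.png

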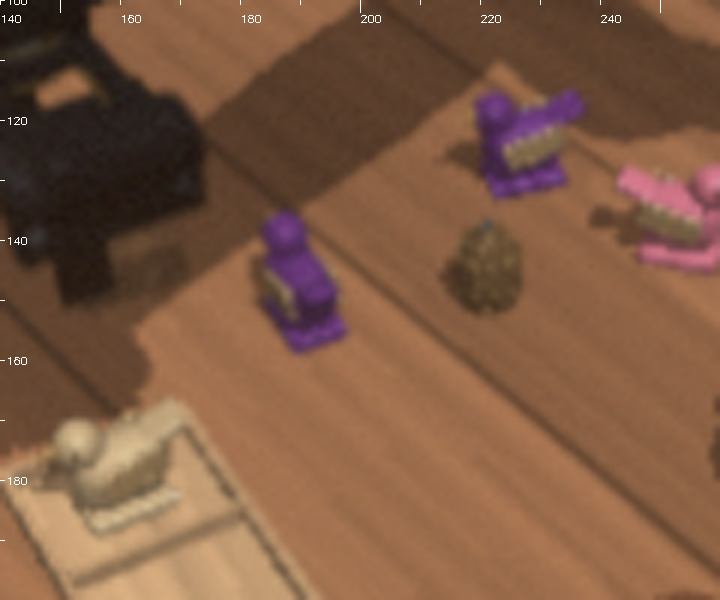

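Bird stands upright in the end compartment (scene 152,178). Next the small cone: look from above first.

Call:
{"fn": "carry_out", "kwargs": {"grip": [60, 60, 60, 60, 60, 60], "translation": [[221, -42, -10], [221, -42, -10], [221, -42, -10], [221, -42, -10], [221, -42, -10], [221, -42, -10]], "twist": [[0, 0, 0], [0, 0, 0], [0, 0, 0], [0, 0, 0], [0, 0, 0], [0, 0, 0]]}}

```text
time: 7.4
position: [0.3745, -0.2323, 0.1598]
tool_rot: [[-0.989, 0.149, 0.0], [0.149, 0.989, 0.0], [-0.0, 0.001, -1.0]]
ft_force: [0.8, -0.7, -0.1]
grip_width: 0.0597
```

```bash
python3 look.py w6;  python3 plan.py .381 -.234 .013 171.5
```

```text
t 7.45 pos [ 0.377  -0.2327  0.1601] trans [ -3.8  -0.7 147.1] twist [-0.01  0.13 -0.03] grip 0.0602 rows 3.0
```

View pics/w6.png

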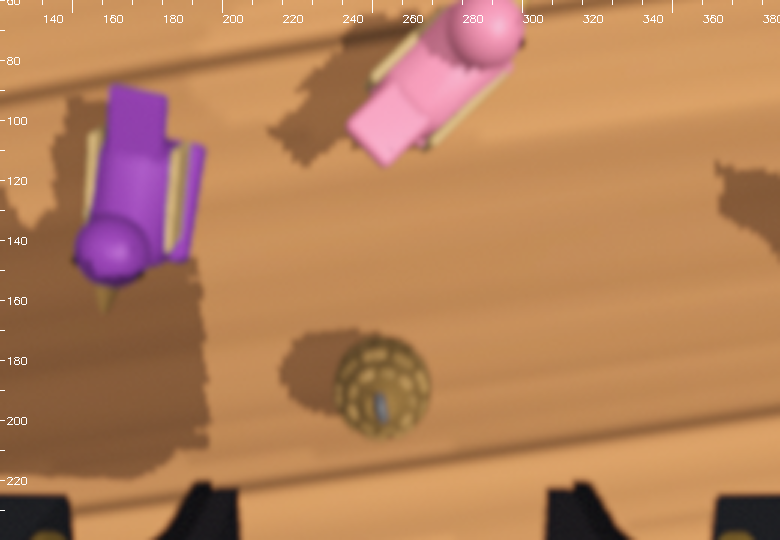

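```bash
python3 -c "
from h import *
import pickle
s=pickle.load(open('w6.pkl','rb'))
for u,z in [((249.3,196),.048),((249.5,188.5),.022)]: print(at_z(s,u,z)[:2].round(4))
"; python3 plan.py .384 -.236 .013 171.5
```

```text
[ 0.3813 -0.2398]
[ 0.3806 -0.2401]
t 7.45 pos [ 0.377  -0.2327  0.1601] trans [ -7.1  -2.2 147.1] twist [-0.01  0.13 -0.03] grip 0.0602 rows 3.0
```

Call:
{"fn": "carry_out", "kwargs": {"grip": [60, 60, 60, 60, 60, 20, 20, 20, 20, 20, 20, 20], "translation": [[-4.7, -4.6, 50], [-4.7, -4.6, 100], [-4.7, -4.6, 135], [-4.7, -4.6, 146.5], [-4.7, -4.6, 146.5], [-4.7, -4.6, 146.5], [-4.7, -4.6, 146.5], [-4.7, -4.6, 146.5], [-4.7, -4.6, 146.5], [-4.7, -4.6, 146.5], [-4.7, -4.6, 146.5], [-4.7, -4.6, 146.5]], "twist": [[0, 0, 0], [0, 0, 0], [0, 0, 0], [0, 0, 0], [0, 0, 0], [0, 0, 0], [0, 0, 0], [0, 0, 0], [0, 0, 0], [0, 0, 0], [0, 0, 0], [0, 0, 0]]}}

```text
time: 8.65
position: [0.3825, -0.2378, 0.0134]
tool_rot: [[-0.989, 0.147, 0.001], [0.147, 0.989, -0.0], [-0.001, -0.0, -1.0]]
ft_force: [-0.8, 2.7, 5.9]
grip_width: 0.0321
```

```bash
python3 look.py w7;python3 plan.py .381 -.238 .16 -176; python3 plan.py .608 .1143 .16 -176
```

```text
t 8.7 pos [ 0.3825 -0.2378  0.0134] trans [   1.2   -0.4 -146.6] twist [ -0.02   0.08 -12.47] grip 0.0323 rows 3.0
t 8.7 pos [ 0.3825 -0.2378  0.0134] trans [-171.4  381.5 -146.4] twist [ -0.02   0.08 -12.47] grip 0.0323 rows 9.0
```

View pics/w7.png

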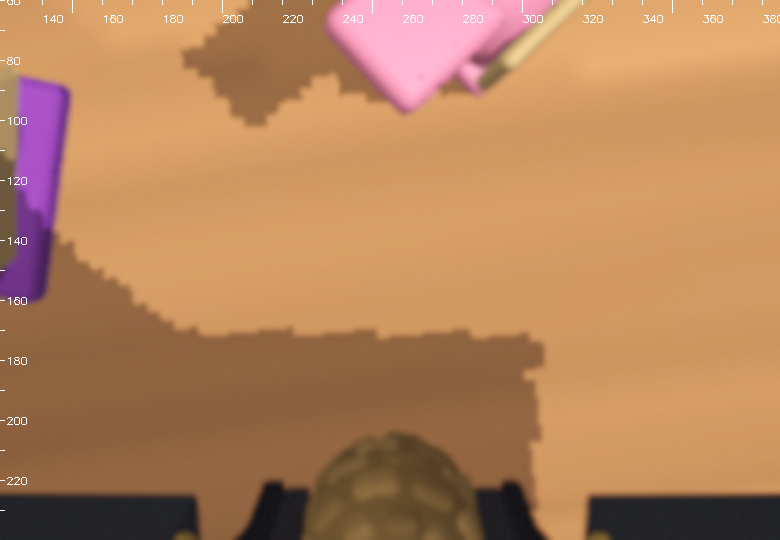

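Call:
{"fn": "carry_out", "kwargs": {"grip": [20, 20, 20, 20, 20, 20, 20, 20, 20, 20, 20, 20], "translation": [[0, 0, -30], [0, 0, -75], [0, 0, -110], [-171, 381, -146], [-171, 381, -146], [-171, 381, -146], [-171, 381, -146], [-171, 381, -146], [-171, 381, -146], [-171, 381, -146], [-171, 381, -146], [-171, 381, -146]], "twist": [[0, 0, 0], [0, 0, 0], [0, 0, 0], [0, 0, -12.5], [0, 0, -12.5], [0, 0, -12.5], [0, 0, -12.5], [0, 0, -12.5], [0, 0, -12.5], [0, 0, -12.5], [0, 0, -12.5], [0, 0, -12.5]]}}

```text
time: 9.9
position: [0.6091, 0.1176, 0.1579]
tool_rot: [[-0.997, -0.073, 0.001], [-0.073, 0.997, 0.001], [-0.001, 0.0, -1.0]]
ft_force: [-0.6, 0.7, -1.7]
grip_width: 0.0318
```

```bash
python3 look.py w8; python3 plan.py .608 .1143 .0205 -176
```

```text
t 9.95 pos [0.61   0.1185 0.1578] trans [  2.5  -4.1 137.2] twist [0.04 0.11 0.23] grip 0.0318 rows 3.0
```

View pics/w8.png

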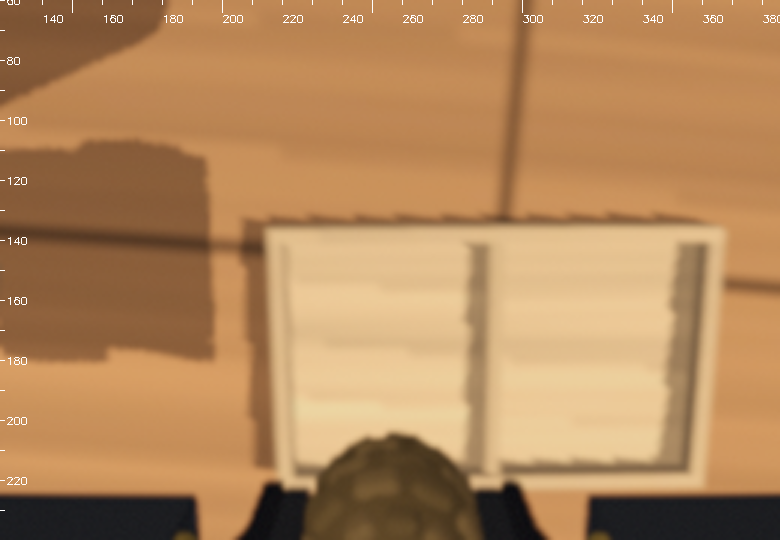

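```bash
python3 -c "
from h import *
import pickle
s=pickle.load(open('w8.pkl','rb'))
print(proj(s,[[.608,.1143,.018],[.61,.1185,.018]]).round(1))
for u in [(214.5,136.5),(364.5,136.5),(357.5,221),(222,221)]: print(at_z(s,u,.018)[:2].round(4))
"
```

```text
[[253.1 180. ]
 [257.  182.2]]
[0.5658 0.0723]
[0.5543 0.2243]
[0.6457 0.2318]
[0.6561 0.0837]
```

Call:
{"fn": "carry_out", "kwargs": {"grip": [20, 20, 20, 20, 20, 42, 42, 42, 42, 42, 42, 42], "translation": [[2.5, -4, 50], [2.5, -4, 100], [2.5, -4, 130], [2.5, -4, 137], [2.5, -4, 137], [2.5, -4, 137], [2.5, -4, 137], [2.5, -4, 137], [2.5, -4, 110], [2.5, -4, 70], [2.5, -4, 30], [2.5, -4, -10]], "twist": [[0, 0, 0], [0, 0, 0], [0, 0, 0], [0, 0, 0], [0, 0, 0], [0, 0, 0], [0, 0, 0], [0, 0, 0], [0, 0, 0], [0, 0, 0], [0, 0, 0], [0, 0, 0]]}}

```text
time: 11.15
position: [0.605, 0.1096, 0.1708]
tool_rot: [[-0.998, -0.07, 0.001], [-0.07, 0.998, 0.0], [-0.001, 0.0, -1.0]]
ft_force: [0.5, 0.6, -1.3]
grip_width: 0.0421
```

```bash
python3 look.py w9;  python3 plan.py .429 .119 .16 180
```

```text
t 11.2 pos [0.6092 0.1104 0.1792] trans [179.4  21.5  16.5] twist [0.15 0.86 4.11] grip 0.042 rows 4.0
```

View pics/w9.png

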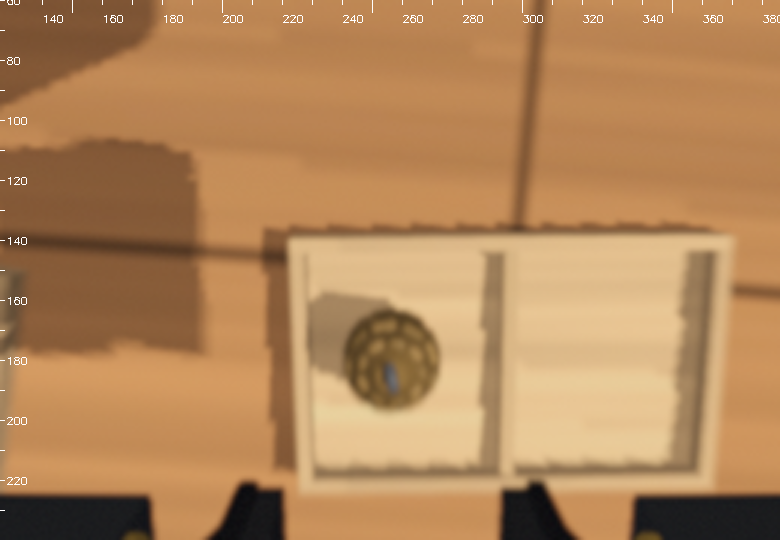

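Small cone stands centred in its bay (250,180). Next the large cone.

```bash
python3 plan.py .429 .119 .18 171.5
```

```text
t 11.2 pos [0.6092 0.1104 0.1792] trans [179.1  21.5  -3.5] twist [ 0.22  0.84 12.61] grip 0.042 rows 4.0
```

Call:
{"fn": "carry_out", "kwargs": {"grip": [74, 74, 74, 74, 74, 74], "translation": [[179, 21.5, 0], [179, 21.5, 0], [179, 21.5, 0], [179, 21.5, 0], [179, 21.5, 0], [179, 21.5, 0]], "twist": [[0, 0, 12.5], [0, 0, 12.5], [0, 0, 12.5], [0, 0, 12.5], [0, 0, 12.5], [0, 0, 12.5]]}}

```text
time: 11.8
position: [0.4252, 0.119, 0.1696]
tool_rot: [[-0.989, 0.146, 0.002], [0.146, 0.989, 0.001], [-0.002, 0.002, -1.0]]
ft_force: [0.4, 0.2, -0.6]
grip_width: 0.0728
```

```bash
python3 look.py w10;  python3 plan.py .429 .119 .016 171.5
```

```text
t 11.85 pos [0.4258 0.119  0.1694] trans [ -2.8   0.2 153.4] twist [0.09 0.12 0.04] grip 0.0733 rows 4.0
```

View pics/w10.png

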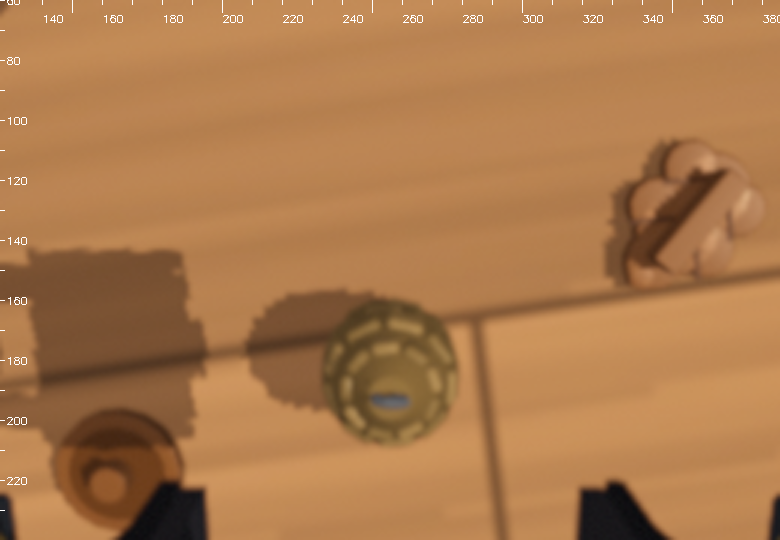

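```bash
python3 -c "
from h import *
import pickle
s=pickle.load(open('w10.pkl','rb'))
for u,z in [((256,193.3),.070),((256,184),.03),((161.7,221.7),.022),((165.5,216),.005)]: print(at_z(s,u,z)[:2].round(4))
P=[at_z(s,(126+x/3,60+y/3),.022)[:2] for x,y in [(655,263),(690,280),(758,190),(728,170)]]
print(np.round(P,4))
"
```

```text
[0.4271 0.1189]
[0.4282 0.1188]
[0.4575 0.0072]
[0.4568 0.0067]
[[0.4049 0.2161]
 [0.4127 0.2281]
 [0.3847 0.254 ]
 [0.3765 0.2438]]
```

Call:
{"fn": "carry_out", "kwargs": {"grip": [74, 74, 74, 74, 74, 34, 34, 34, 34, 34, 34, 34], "translation": [[-2, 0.2, 50], [-2, 0.2, 100], [-2, 0.2, 140], [-2, 0.2, 152], [-2, 0.2, 153], [-2, 0.2, 153], [-2, 0.2, 153], [-2, 0.2, 153], [-2, 0.2, 153], [-2, 0.2, 153], [-2, 0.2, 153], [-2, 0.2, 153]], "twist": [[0, 0, 0], [0, 0, 0], [0, 0, 0], [0, 0, 0], [0, 0, 0], [0, 0, 0], [0, 0, 0], [0, 0, 0], [0, 0, 0], [0, 0, 0], [0, 0, 0], [0, 0, 0]]}}

```text
time: 13.05
position: [0.4273, 0.1186, 0.0164]
tool_rot: [[-0.989, 0.147, 0.001], [0.147, 0.989, 0.0], [-0.001, 0.0, -1.0]]
ft_force: [0.0, -0.7, 6.1]
grip_width: 0.0452
```

```bash
python3 look.py w11;  python3 plan.py .6138 -.1493 .16 171.5
```

```text
t 13.1 pos [0.4273 0.1186 0.0164] trans [-224.  -237.5 -143.5] twist [0.02 0.05 0.04] grip 0.0451 rows 8.0
```

View pics/w11.png

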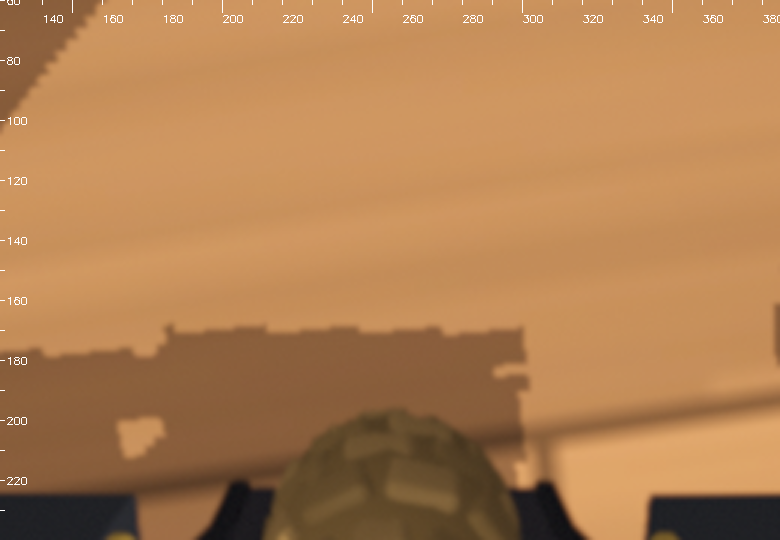

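Call:
{"fn": "carry_out", "kwargs": {"grip": [34, 34, 34, 34, 34, 34, 34, 34, 34, 34, 34, 34], "translation": [[0, 0, -20], [0, 0, -60], [0, 0, -100], [-30, -30, -130], [-224, -237.5, -143], [-224, -237.5, -143], [-224, -237.5, -143], [-224, -237.5, -143], [-224, -237.5, -143], [-224, -237.5, -143], [-224, -237.5, -143], [-224, -237.5, -143]], "twist": [[0, 0, 0], [0, 0, 0], [0, 0, 0], [0, 0, 0], [0, 0, 0], [0, 0, 0], [0, 0, 0], [0, 0, 0], [0, 0, 0], [0, 0, 0], [0, 0, 0], [0, 0, 0]]}}

```text
time: 14.3
position: [0.6122, -0.1498, 0.1564]
tool_rot: [[-0.989, 0.15, -0.004], [0.15, 0.989, 0.001], [0.004, 0.001, -1.0]]
ft_force: [-0.9, -0.3, -4.3]
grip_width: 0.0456
```

```bash
python3 look.py w12;  python3 plan.py .6138 -.1493 .0235 171.5
```

```text
t 14.35 pos [ 0.612  -0.149   0.1569] trans [-2.300e+00 -1.000e-01  1.334e+02] twist [ 0.04 -0.22 -0.04] grip 0.0452 rows 3.0
```

View pics/w12.png

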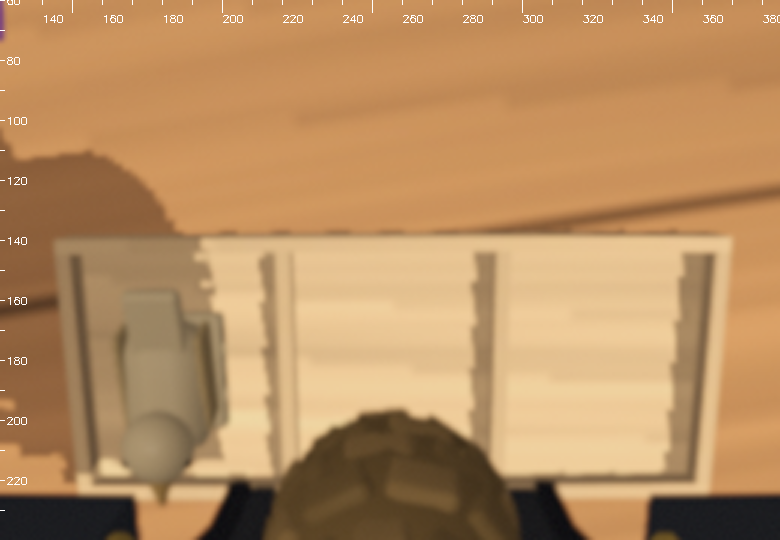

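Call:
{"fn": "carry_out", "kwargs": {"grip": [34, 34, 34, 34, 34, 34, 60, 60, 60, 60, 60, 60], "translation": [[-2, 0, 50], [-2, 0, 95], [-2, 0, 122], [-2, 0, 131], [-2, 0, 133.5], [-2, 0, 133.5], [-2, 0, 133.5], [-2, 0, 133.5], [-2, 0, 133.5], [-2, 0, 100], [-2, 0, 60], [-2, 0, 10]], "twist": [[0, 0, 0], [0, 0, 0], [0, 0, 0], [0, 0, 0], [0, 0, 0], [0, 0, 0], [0, 0, 0], [0, 0, 0], [0, 0, 0], [0, 0, 0], [0, 0, 0], [0, 0, 0]]}}

```text
time: 15.55
position: [0.6146, -0.1498, 0.1494]
tool_rot: [[-0.989, 0.148, -0.002], [0.148, 0.989, 0.0], [0.002, -0.0, -1.0]]
ft_force: [-0.3, 0.2, 0.6]
grip_width: 0.06
```

```bash
python3 look.py w13;  python3 plan.py .4575 .007 .13 -176
```

```text
t 15.6 pos [ 0.6204 -0.1511  0.1611] trans [184.6 132.8  27.7] twist [ -0.2    0.97 -12.36] grip 0.06 rows 5.0
```

View pics/w13.png

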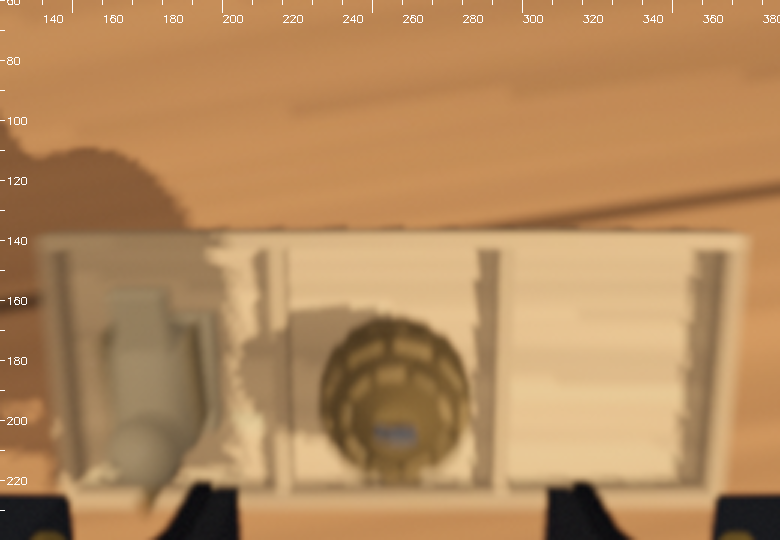

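Large cone stands in the middle bay (256,190). Next the round bob.

Call:
{"fn": "carry_out", "kwargs": {"grip": [40, 40, 40, 40, 40, 40, 40], "translation": [[178, 131, 22], [178, 131, 22], [178, 131, 22], [178, 131, 22], [178, 131, 22], [178, 131, 22], [178, 131, 22]], "twist": [[0, 0, -12.5], [0, 0, -12.5], [0, 0, -12.5], [0, 0, -12.5], [0, 0, -12.5], [0, 0, -12.5], [0, 0, -12.5]]}}

```text
time: 16.3
position: [0.4598, 0.0064, 0.1278]
tool_rot: [[-0.997, -0.071, 0.003], [-0.071, 0.997, 0.001], [-0.003, 0.0, -1.0]]
ft_force: [-1.0, -0.0, 0.1]
grip_width: 0.0401
```

```bash
python3 look.py w14;  python3 plan.py .4575 .007 .0115 -176
```

```text
t 16.35 pos [0.4601 0.0061 0.1275] trans [  2.8   1.  116. ] twist [0.02 0.15 0.03] grip 0.0401 rows 3.0
```

View pics/w14.png

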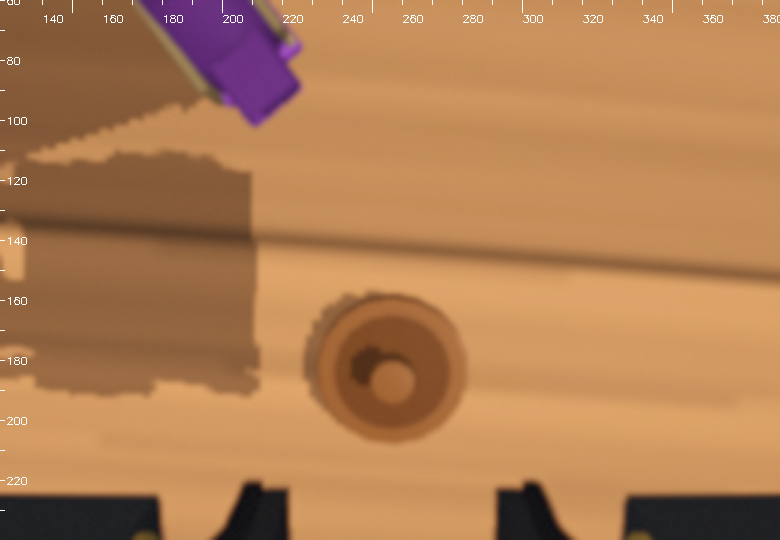

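```bash
python3 -c "
from h import *
import pickle
s=pickle.load(open('w14.pkl','rb'))
f=lambda x,y,z:print(at_z(s,(126+x/3,60+y/3),z)[:2].round(4))
f(392,382,.022);f(392,370,.007)"
```

```text
[0.4577 0.0067]
[0.4576 0.0068]
```

Call:
{"fn": "carry_out", "kwargs": {"grip": [40, 40, 40, 40, 40, 6, 6, 6, 6, 6, 6, 6], "translation": [[2.5, 0.8, 50], [2.5, 0.8, 95], [2.5, 0.8, 112], [2.5, 0.8, 116], [2.5, 0.8, 116], [2.5, 0.8, 116], [2.5, 0.8, 116], [2.5, 0.8, 116], [2.5, 0.8, 116], [2.5, 0.8, 116], [2.5, 0.8, 116], [2.5, 0.8, 116]], "twist": [[0, 0, 0], [0, 0, 0], [0, 0, 0], [0, 0, 0], [0, 0, 0], [0, 0, 0], [0, 0, 0], [0, 0, 0], [0, 0, 0], [0, 0, 0], [0, 0, 0], [0, 0, 0]]}}

```text
time: 17.55
position: [0.4564, 0.0068, 0.0108]
tool_rot: [[-0.998, -0.07, 0.001], [-0.07, 0.998, 0.0], [-0.001, 0.0, -1.0]]
ft_force: [0.9, -0.8, 0.8]
grip_width: 0.0125
```

```bash
python3 plan.py .6028 .1891 .13 -176
```

```text
t 17.55 pos [0.4564 0.0068 0.0108] trans [-158.9  171.6 -119.1] twist [0.   0.03 0.03] grip 0.0125 rows 6.0
```

Call:
{"fn": "carry_out", "kwargs": {"grip": [6, 6, 6, 6, 6, 6, 6, 6, 6, 6, 6, 6], "translation": [[0, 0, -20], [0, 0, -60], [0, 0, -100], [-20, 22, -119], [-60, 65, -119], [-100, 108, -119], [-130, 140, -119], [-150, 160, -119], [-159, 171.5, -119], [-159, 171.5, -119], [-159, 171.5, -119], [-159, 171.5, -119]], "twist": [[0, 0, 0], [0, 0, 0], [0, 0, 0], [0, 0, 0], [0, 0, 0], [0, 0, 0], [0, 0, 0], [0, 0, 0], [0, 0, 0], [0, 0, 0], [0, 0, 0], [0, 0, 0]]}}

```text
time: 18.75
position: [0.6019, 0.188, 0.1295]
tool_rot: [[-0.998, -0.069, -0.001], [-0.069, 0.998, -0.0], [0.001, -0.0, -1.0]]
ft_force: [0.4, -0.6, -0.7]
grip_width: 0.0127
```

```bash
python3 look.py w15;  python3 plan.py .6028 .1891 .0178 -176
```

```text
t 18.8 pos [0.6021 0.188  0.1298] trans [ -0.9   1.1 112. ] twist [-0.01 -0.04 -0.03] grip 0.0127 rows 3.0
```

View pics/w15.png

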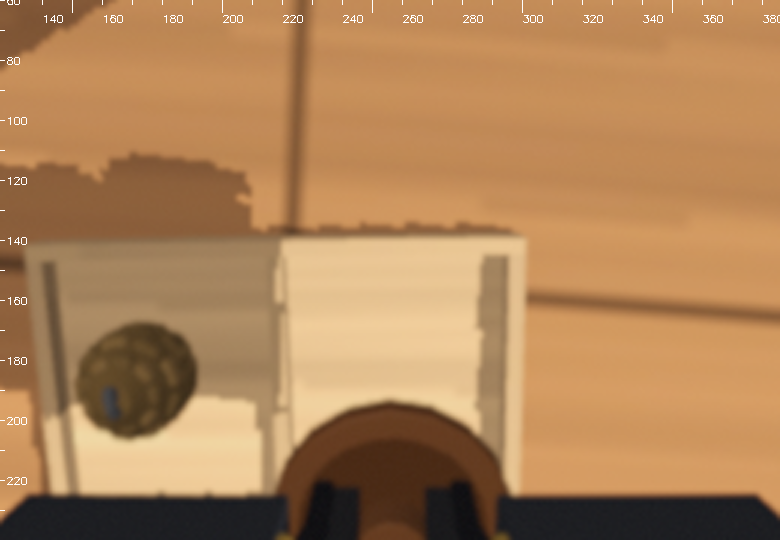

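Call:
{"fn": "carry_out", "kwargs": {"grip": [6, 6, 6, 6, 6, 30, 30, 30, 30, 30, 30, 30], "translation": [[-1, 1, 50], [-1, 1, 90], [-1, 1, 107], [-1, 1, 112], [-1, 1, 112], [-1, 1, 112], [-1, 1, 112], [-1, 1, 112], [-1, 1, 95], [-1, 1, 60], [-1, 1, 20], [-1, 1, -20]], "twist": [[0, 0, 0], [0, 0, 0], [0, 0, 0], [0, 0, 0], [0, 0, 0], [0, 0, 0], [0, 0, 0], [0, 0, 0], [0, 0, 0], [0, 0, 0], [0, 0, 0], [0, 0, 0]]}}

```text
time: 20.0
position: [0.6037, 0.1899, 0.1515]
tool_rot: [[-0.998, -0.07, 0.0], [-0.07, 0.998, 0.0], [-0.0, 0.0, -1.0]]
ft_force: [0.5, 0.9, 0.8]
grip_width: 0.0299
```

```bash
python3 look.py w16;  python3 plan.py .3947 .2355 .14 137
```

```text
t 20.05 pos [0.6079 0.1913 0.1601] trans [209.7  59.3  17.3] twist [ 0.55  0.69 47.12] grip 0.0301 rows 6.0
```

View pics/w16.png

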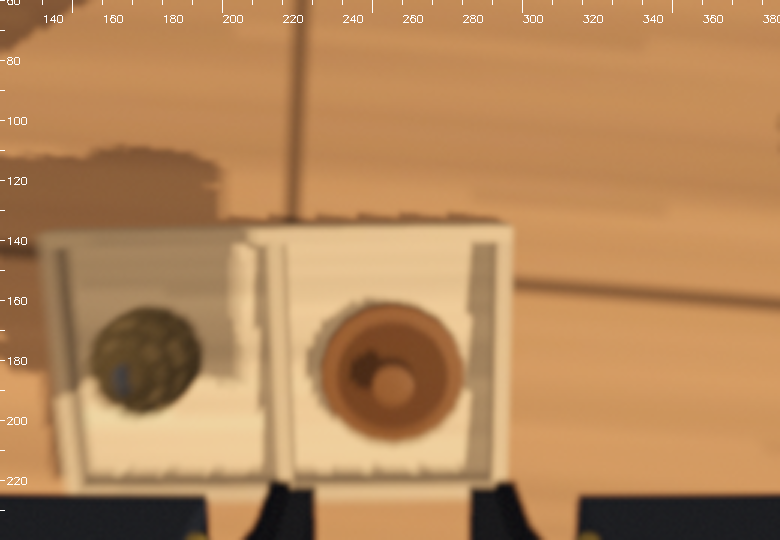

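Both kit-2 pieces sit in their bays. The leaf bob is next: spine centre about (0.3947,0.2355), axis about 136.5°, measured length 39 mm against 40. I'll use tool heading -43.5° to stay clear of the last joint's limit.

Call:
{"fn": "carry_out", "kwargs": {"grip": [40, 40, 40, 40, 40, 40, 40, 40, 40, 40, 40, 40], "translation": [[205, 61, 10], [205, 61, 10], [205, 61, 10], [205, 61, 10], [205, 61, 10], [205, 61, 10], [205, 61, 10], [205, 61, 10], [205, 61, 10], [205, 61, 10], [205, 61, 10], [205, 61, 10]], "twist": [[0, 0, -132], [0, 0, -132], [0, 0, -132], [0, 0, -132], [0, 0, -132], [0, 0, -132], [0, 0, -132], [0, 0, -132], [0, 0, -132], [0, 0, -132], [0, 0, -132], [0, 0, -132]]}}

```text
time: 21.25
position: [0.3951, 0.2367, 0.1401]
tool_rot: [[0.301, -0.954, 0.001], [-0.954, -0.301, 0.001], [-0.001, -0.001, -1.0]]
ft_force: [-0.2, -1.2, -0.1]
grip_width: 0.0398
```

```bash
python3 plan.py .3947 .2355 .14 -43.5
```

```text
t 21.25 pos [0.3951 0.2367 0.1401] trans [1.  0.7 0.1] twist [ -0.08   0.03 -29.  ] grip 0.0398 rows 4.0
```

Call:
{"fn": "carry_out", "kwargs": {"grip": [40, 40, 40, 40, 40, 40], "translation": [[1, 0.7, 0], [1, 0.7, 0], [1, 0.7, 0], [1, 0.7, 0], [1, 0.7, 0], [1, 0.7, 0]], "twist": [[0, 0, -29], [0, 0, -29], [0, 0, -29], [0, 0, -29], [0, 0, -29], [0, 0, -29]]}}

```text
time: 21.85
position: [0.3947, 0.2354, 0.1399]
tool_rot: [[0.72, -0.694, 0.001], [-0.694, -0.72, 0.001], [-0.0, -0.001, -1.0]]
ft_force: [0.1, 0.0, -0.2]
grip_width: 0.0397
```

```bash
python3 look.py w17;  python3 plan.py .3947 .2355 .0115 -43.5; python3 -c "
from h import *
print(robot.get_state()['joints'].round(2))"
```

```text
t 21.9 pos [0.3947 0.2354 0.1399] trans [ -0.   -0.  128.4] twist [-0.04  0.   -0.42] grip 0.0403 rows 3.0
[ 0.89  0.19 -0.5  -0.   -0.88 -0.09]
```

View pics/w17.png

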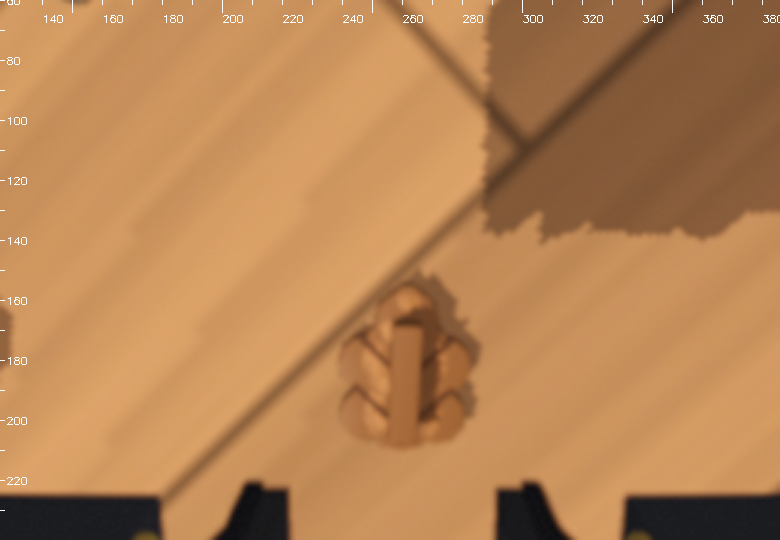

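```bash
python3 -c "
from h import *
import pickle
s=pickle.load(open('w17.pkl','rb'))
A=[at_z(s,(126+x/3,60+y/3),.022)[:2] for x,y in [(407,326),(404,444)]]
d=A[1]-A[0];m=(A[0]+A[1])/2;print(np.round(A,4),m.round(4),np.hypot(*d),np.degrees(np.arctan2(d[1],d[0])))
open('m','w').write('%f %f'%tuple(m))"; python3 plan.py $(cat m) .0115 -42.5
```

```text
[[0.4057 0.2191]
 [0.3776 0.2473]] [0.3917 0.2332] 0.039778312233010885 134.85418680276663
t 21.9 pos [0.3947 0.2354 0.1399] trans [ -0.6   3.7 128.4] twist [-0.04  0.   -1.42] grip 0.0403 rows 3.0
```

Call:
{"fn": "carry_out", "kwargs": {"grip": [40, 40, 40, 40, 40, 3, 3, 3, 3, 3, 3, 3], "translation": [[-0.6, 3.5, 50], [-0.6, 3.5, 100], [-0.6, 3.5, 123], [-0.6, 3.5, 128], [-0.6, 3.5, 128], [-0.6, 3.5, 128], [-0.6, 3.5, 128], [-0.6, 3.5, 128], [-0.6, 3.5, 128], [-0.6, 3.5, 128], [-0.6, 3.5, 128], [-0.6, 3.5, 128]], "twist": [[0, 0, 1.2], [0, 0, 1.2], [0, 0, 1.2], [0, 0, 1.2], [0, 0, 1.2], [0, 0, 1.2], [0, 0, 1.2], [0, 0, 1.2], [0, 0, 1.2], [0, 0, 1.2], [0, 0, 1.2], [0, 0, 1.2]]}}

```text
time: 23.1
position: [0.392, 0.2335, 0.0121]
tool_rot: [[0.707, -0.708, 0.001], [-0.708, -0.707, 0.0], [0.0, -0.001, -1.0]]
ft_force: [-1.1, -1.2, 5.1]
grip_width: 0.0096
```

```bash
python3 plan.py .6249 -.0751 .16 -8.5;python3 plan.py .3917 .2332 .15 -45
```

```text
t 23.1 pos [0.392  0.2335 0.0121] trans [ 383.    53.1 -148. ] twist [-4.000e-02 -2.000e-02 -3.654e+01] grip 0.0096 rows 9.0
t 23.1 pos [0.392  0.2335 0.0121] trans [   0.     0.3 -137.9] twist [-0.04 -0.   -0.04] grip 0.0096 rows 3.0
```

Gripped at 9.6 mm (spine 10). Lifting, then carrying it to the +75 bay.

Call:
{"fn": "carry_out", "kwargs": {"grip": [3, 3, 3, 3, 3, 3, 3, 3, 3, 3, 3, 3], "translation": [[0, 0, -20], [0, 0, -60], [0, 0, -105], [15, 2, -140], [55, 8, -148], [100, 14, -148], [145, 20, -148], [190, 26, -148], [235, 33, -148], [280, 39, -148], [320, 44, -148], [350, 48, -148]], "twist": [[0, 0, 0], [0, 0, 0], [0, 0, 0], [0, 0, -3], [0, 0, -8], [0, 0, -13], [0, 0, -18], [0, 0, -23], [0, 0, -28], [0, 0, -33], [0, 0, -36.5], [0, 0, -36.5]]}}

```text
time: 24.3
position: [0.6058, -0.0506, 0.1586]
tool_rot: [[0.989, -0.15, -0.001], [-0.15, -0.989, -0.0], [-0.001, 0.0, -1.0]]
ft_force: [0.0, 0.4, -0.3]
grip_width: 0.0099
```

```bash
python3 plan.py .6249 -.0751 .13 -8.5
```

```text
t 24.3 pos [ 0.6058 -0.0506  0.1586] trans [22.6 21.3 28.6] twist [ 0.02  0.07 -0.1 ] grip 0.0099 rows 1.0
```

Call:
{"fn": "carry_out", "kwargs": {"grip": [3, 3, 3, 3], "translation": [[22.6, 21.3, 28], [22.6, 21.3, 28], [22.6, 21.3, 28], [22.6, 21.3, 28]], "twist": [[0, 0, 0], [0, 0, 0], [0, 0, 0], [0, 0, 0]]}}

```text
time: 24.7
position: [0.6241, -0.0724, 0.1319]
tool_rot: [[0.989, -0.148, 0.0], [-0.148, -0.989, -0.0], [0.0, 0.0, -1.0]]
ft_force: [0.9, 0.8, -0.5]
grip_width: 0.0093
```

```bash
python3 look.py w18;  python3 plan.py .6249 -.0751 .019 -8.5
```

```text
t 24.75 pos [ 0.6242 -0.0721  0.1325] trans [  1.    2.9 113.5] twist [-0.01 -0.07  0.  ] grip 0.009 rows 3.0
```

View pics/w18.png

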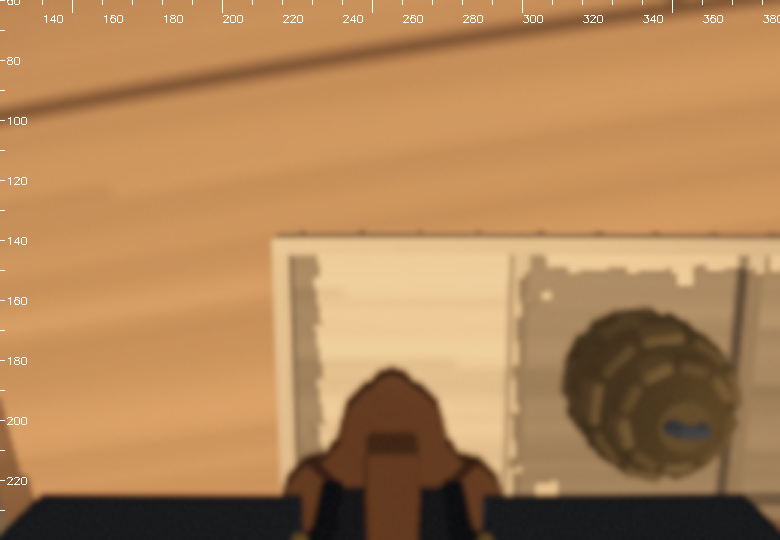

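Call:
{"fn": "carry_out", "kwargs": {"grip": [3, 3, 3, 3, 3, 26, 26, 26, 26, 26, 26, 26], "translation": [[1, 3, 50], [1, 3, 90], [1, 3, 108], [1, 3, 114], [1, 3, 114], [1, 3, 114], [1, 3, 114], [1, 3, 114], [1, 3, 95], [1, 3, 50], [1, 3, 0], [1, 3, -50]], "twist": [[0, 0, 0], [0, 0, 0], [0, 0, 0], [0, 0, 0], [0, 0, 0], [0, 0, 0], [0, 0, 0], [0, 0, 0], [0, 0, 0], [0, 0, 0], [0, 0, 0], [0, 0, 0]]}}

```text
time: 25.95
position: [0.6244, -0.076, 0.1836]
tool_rot: [[0.989, -0.149, -0.0], [-0.149, -0.989, -0.0], [-0.0, 0.0, -1.0]]
ft_force: [1.9, -0.2, -0.2]
grip_width: 0.0261
```

Call:
{"fn": "carry_out", "kwargs": {"grip": [26, 26, 26, 26], "translation": [[-20, 0, -50], [-40, 0, -90], [-40, 0, -90], [-40, 0, -90]], "twist": [[0, 0, 0], [0, 0, 0], [0, 0, 0], [0, 0, 0]]}}

```text
time: 26.35
position: [0.5852, -0.0698, 0.2736]
tool_rot: [[0.989, -0.149, 0.004], [-0.149, -0.989, 0.001], [0.004, -0.002, -1.0]]
ft_force: [0.9, -0.4, -0.8]
grip_width: 0.0257
```

```bash
python3 - <<'E'
from h import *
st=robot.get_state(); print(st["position"],st["time"])
s=wristcam(optics.snapshot("wrist"),st); crop(s,180,70,260,180,3,"f1.png")
import pickle; pickle.dump(s,open("f1.pkl","wb"))
crop(optics.snapshot("side"),110,120,200,150,4,"f2.png")
s=optics.snapshot("scene"); crop(s,130,110,260,200,3,"f3.png")
E
```

```text
[ 0.58515978 -0.06979829  0.27356884] 26.35
```

View pics/f1.png

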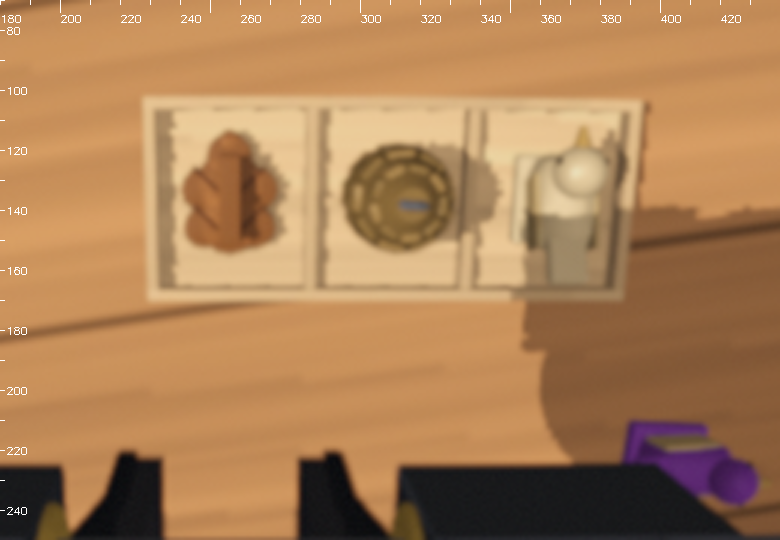

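View pics/f2.png

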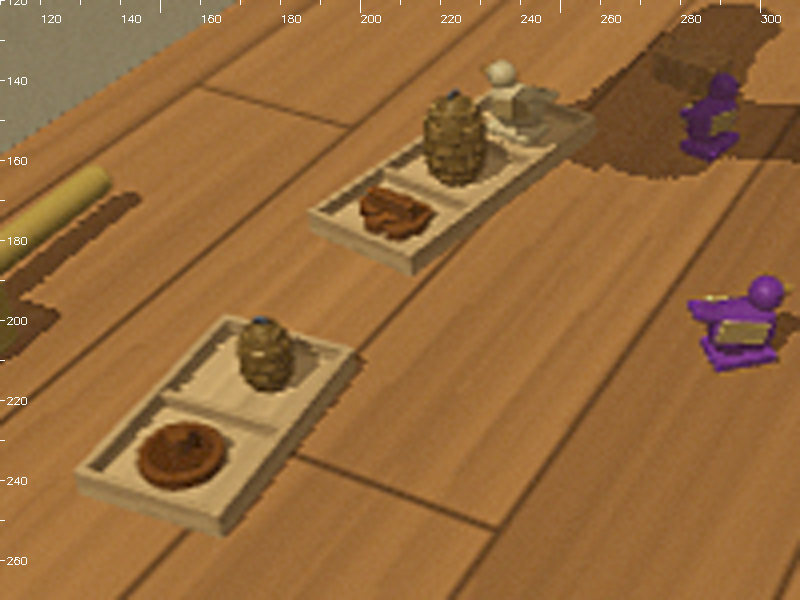

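View pics/f3.png

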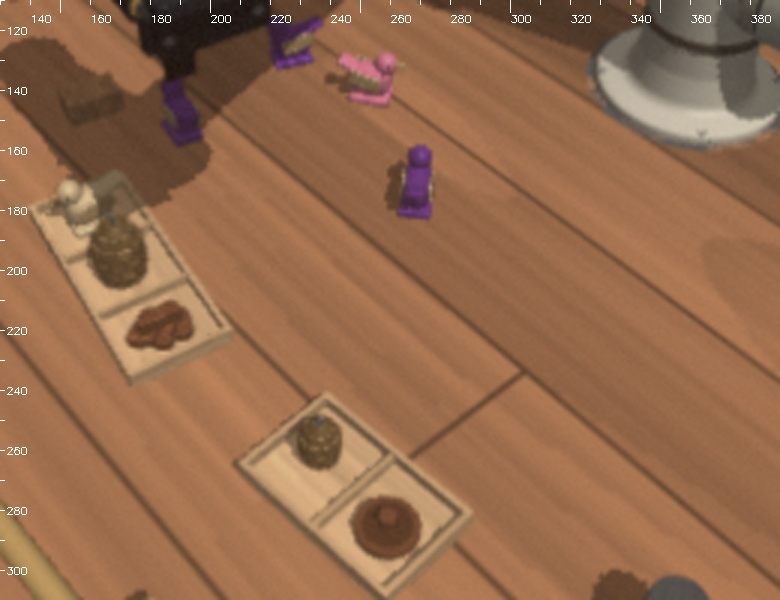

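```bash
python3 - <<'E'
from h import *
import pickle
s=pickle.load(open('f1.pkl','rb'))
c=np.array([.6138,-.1493]);y=np.radians(-8.5);R=np.array([[np.cos(y),-np.sin(y)],[np.sin(y),np.cos(y)]])
for n,X,Y,z in [("beak",583,128,.053),("tail",568,284,.05),("head",580,172,.054),("plinth left corners",514,155,.014),("",514,243,.014),("cone eye",413,205,.076),("spine0",245,157,.028),("spine1",247,236,.028)]:
    print(n,(R.T@(at_z(s,(180+X/3,70+Y/3),z)[:2]-c)).round(4))
E
```

```text
beak [ 0.0332 -0.0746]
tail [-0.0342 -0.0752]
head [ 0.0149 -0.0745]
plinth left corners [ 0.0205 -0.0579]
 [-0.0207 -0.0609]
cone eye [0.0023 0.0012]
spine0 [0.0195 0.0681]
spine1 [-0.016   0.0671]
```

All pieces measure well inside tolerance, so I'm handing in.

```bash
python3 -c "
from station import order
print(order.sign_off())"
```

```text
the job is handed in; nothing more can be done
None
```

I placed all five pieces in their trays and handed the job in at about 26 s of the 128 s allowed. Nothing was dropped or had to be redone.

- **Three-bay tray:** it holds the pale bird, the larger cone and the leaf bob, one per bay. My last wrist-camera picture put them, in tray x and y, at about (0, -75), (2, 1) and (2, 68) mm. The bay centres are at y = -75, 0 and +75 mm.
- **Two-bay tray:** it holds the smaller cone and the round bob. I judged these by eye in the wrist, side and scene views. They look centred, upright or face up, and on the floor, but I took no final coordinates for them.
- **Heights and tilt:** I checked these only by eye in the pictures, and saw nothing raised or leaning.
- **Left alone:** I did not touch or measure the glue jar, the sanding block or the purple and pink birds. The arm passed clear of all of them.

One disagreement: the fixed cameras differed from each other by up to about 7 mm on trays and parts, so I relied on the wrist camera. Its tray sizes matched the given ones within about 1 mm.

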